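# Load the tube mixer and set its click dial

### The arm

A 6-joint arm with a two-finger parallel gripper is mounted at the origin on a cart in front of the work surface, level with it; the furniture and walls round the work are solid. World frame = base frame: x ahead of the robot, y to its left, z up, the work surface at z = 0. Lengths are in m, angles in rad, forces in N, time in s.
With the tool pointing down it reaches from about 0.425 to 0.925 m from the base axis. Payload 12.5 kg.
Tool frame: the origin (TCP) lies at the centre of the arm's flange, where the gripper is bolted on; the fingertips stand 173 mm ahead of it and the grasp point (between the pads) lies 155 mm ahead of it; z points along the fingers, y is the direction in which the jaws open and shut (so a half turn about z gives the same grasp; the last joint's range is limited). The gripper opens to 85 mm and grips with 20 to 120 N. Pads are 22 mm wide; open, the fingers measure 114 mm over their backs; the gripper's body (76 mm by 85 mm) begins 54 mm behind the grasp point. The pads swing forward as they close: fully open they stand 13 mm farther back than shut.
Start: joints at [-1.277, 0.491, 1.559, -0, 1.092, -0.106], TCP at [0.243, -0.576, 0.405] pointing down, gripper open.
Joint ranges: [-3.1, 3.1], [-0.84, 2.19], [0.05, 2.79], [-1.13, 4.28], [0.06, 2.93], [-2.69, 2.69]. Speed limits (rad/s): [2.22, 2.22, 2.79, 3.14, 3.14, 3.14].

### API

Orientations are given as a unit quaternion [w, x, y, z].
In Python, from cell import status, vision, hand_in gives the robot as it stands.
- The arm moves only by the tool play_rows, never from a script. Its argument "plan" is a list of rows, each a list of 2 entries, a list of its own where there are three numbers: the shift along the world's x, y, z in mm, then the turn about the world's z in rad. In form: [[[x, y, z], twist], ...]. A call has 1 to 20 rows; each row is the pose to reach, as a shift and turn from the pose measured when the call began; what a row does not reach only later rows make up. A row lasts 1/12 s, in which the tool goes at most 41.7 mm and 7.16 degrees, less where a joint would pass 70% of its speed; a pose out of reach is approached as far as the arm can. A call with a gripper value outside its range is refused whole. "fingers" is the gripper's target within -1 to 1 (shut at 1, half-way at 0, fully open at -1), set as the call begins (left out, the last holds). The fingers move at their own pace and stop on an object; "newtons" is the grip in N (left out, the last holds). Time passes only in rows, so rows that repeat a pose let the fingers close. It gives the time, the measured TCP pose, the force and the opening at its end, in the units of the state.
- status.read_state(): the state, without advancing time (a new reading comes with each control period).
- vision.grab_frame(name): name is "scene" or "top" or "wrist"; returns a dict with "color" (400x640x3 uint8, blue, green, red), "mtx" (3x3 intrinsics, pixels), "extrinsics" (4x4, takes a point from camera to world coordinates); the wrist camera has in their place "tool_from_camera" (4x4, takes a point from camera to tool coordinates, whose origin is the TCP and whose axes are the flange's). Camera axes: x right, y down, z forward; pixel columns grow to the right and rows downward; lengths in m; the calibration is good to about 2 mm. The wrist camera is an equidistant fisheye: a pixel r from the principal point sees the ray r / f radians off the axis. A picture is of the moment at which its call begins: read the wrist's pose just before it. There is no depth.
- hand_in(): hands the job in, once; it reports no verdict.
The state is a dict: "clock": time; "joint_pos": joint angles; "qvel": joint speeds; "tau": joint torques, N m; "tcp_pos": TCP position; "ee_rot": TCP orientation; "wrist_force": force on the tool from outside, world axes, zero at the start; "torque": the same for the moment, N m; "finger_gap": finger opening in m.
Only numpy, scipy, OpenCV 4.12 (cv2) and the standard library are available. Lean on these libraries where they do the work, as an engineer would, in place of code of your own. Each camera call takes 0.05 s, during which the arm holds its last target.

### The job

Stand the blue rack with the three large tubes in the aluminium tray on top of the white mixer and let go of it. Then wind the mixer's dial anticlockwise all the way back to its stop, and from the stop turn it clockwise by exactly four clicks and let go. Leave everything else on the bench standing where it is.

Things in the scene. Friction and masses are not known exactly. Their poses are not given: they have to be found in the camera images.
- rack_center (a point): centre (55.5 mm above the underside) of a loose blue rack with three capped 50 ml tubes, 0.15 to 0.3 kg; x its short side, y the row of tubes, z up. Frame 46 x 124 mm, 64 mm high; tubes 33 mm in diameter, fixed in it, reach 112 mm at y = -40, 0, +40 mm (7 mm gaps). Carry it by the middle tube, pinched across x 90 mm above the underside. One of three places at the left; bottles in the others
- mixer: bench tube mixer, fixed, grey base and white housing, 196 x 172 mm, 89 mm high without its tray; origin under its centre on the bench; -x is its front (towards the robot), y its left seen from the robot, z up. The front panel slopes 35 degrees from level, rising to the back, 100 mm along the slope, 166 mm wide; the tray is on top behind it
- tray_floor (a point): centre of the floor of the mixer's aluminium tray, 94 mm above the bench, axes as the mixer's. Inside the tray is 64 mm (x) by 144 mm (y), the rim 6 mm thick and 10 mm high over the floor; the rack fits with its long side along y, either way round
- dial_grip (a point): on the dial's axis 30 mm above the panel; turns with it. z: the axis, out of the panel, leaning 35 degrees from vertical to the mixer's front; x: along the grip bar to its red-marked pointer end. Black bar 62 long (x), 14 thick (y), top 40 mm above the panel; hub 40 mm wide up to 18 mm, grey disc 66 mm wide up to 7 mm. 11 dots, 20 degrees apart, mark the clicks; the large red dot is the stop
- dial (a joint): dial angle in rad: 0 at the anticlockwise stop (pointer at the red dot), growing clockwise as seen facing the panel, to 3.49 at the other stop. A click every 0.349 rad (20 degrees): a spring detent of up to about 0.1 N m pulls it to the nearest multiple, where it rests. It starts five to eight clicks from the stop
- amber_bottle: amber bottle with black cap, 58 mm in diameter, 115 mm high, loose; origin under its centre; to be left alone
- clear_bottle: clear bottle with blue cap, 68 x 58 mm, 145 mm high, loose; origin under its centre; to be left alone
- petri_dishes: petri dishes, 82 mm in diameter, 22 mm high, loose; origin under the centre; to be left alone
- steel_forceps: forceps lying flat, 13 x 130 mm (long side y), 10 mm high, loose; origin under the centre; to be left alone
- glass_beaker: clear beaker, 51 mm in diameter, 69 mm high, loose, near the mixer's front; origin under its centre; to be left alone
- thermal_cycler: white bench instrument with a dark screen, fixed, between the rack's places and the mixer; origin under its centre; 0.23 m wide (y), 0.41 m deep (x), 0.21 m high; keep clear of it. A taller one (0.55 m) stands at the right of the mixer

How it is judged:
On the way, in this order (a step that is already met when the one before it is completed fails the run):
1. the rack stands in the mixer's tray and is let go (x of rack_center in the frame of tray_floor between -0.014 and 0.014 m and y of rack_center in the frame of tray_floor between -0.015 and 0.015 m and z of rack_center in the frame of tray_floor below 0.06 m and angle between rack_center's own z axis and vertical below 0.08 rad and angle between the y axis of rack_center and the y axis of mixer, either way round below 0.3 rad and contact force between the fingers and tube_rack below 0.3 N), for 0.2 s.
2. the dial is back at its anticlockwise stop (value of joint dial below 0.1 rad), for 0.05 s.
At the end, for the whole second after the job is handed in: The dial rests four clicks from its stop (1.396 rad within 0.12); the rack stands upright (within 0.08 rad), at rest on the tray floor inside the rim (centred within 14 mm), long side along the tray. Before that the rack was loaded and released, then the dial taken to its stop (below 0.10 rad) (value of joint dial between 1.276 and 1.516 rad and velocity of joint dial between -0.1 and 0.1 rad/s and x of rack_center in the frame of tray_floor between -0.014 and 0.014 m and y of rack_center in the frame of tray_floor between -0.015 and 0.015 m and z of rack_center in the frame of tray_floor below 0.06 m and angle between rack_center's own z axis and vertical below 0.08 rad and linear speed of tube_rack below 0.02 m/s and angle between the y axis of rack_center and the y axis of mixer, either way round below 0.3 rad); the robot touches nothing.
It fails at once if a bottle, the beaker, the petri dishes or the forceps are shifted by more than 40 mm (distance of any of amber_bottle, clear_bottle, petri_dishes, steel_forceps, glass_beaker from where it was at the start of the episode above 0.04 m).
It fails at once if a bottle or the beaker is knocked over (angle between any of amber_bottle, clear_bottle, glass_beaker's own z axis and vertical above 0.6 rad).
It also fails if it takes over 64 s, if anything falls off the work surface, if the arm or the gripper's body presses on something with over 40 N, if the wrist force passes 120 N, or if a joint passes its speed limit or range.

## Working session

There is one attempt and no reset: what is moved stays moved. The work goes in short steps, Python scripts to look and compute and a tool call to move; the robot and the scene stay as the last step left them, time stands still between calls to the robot, and variables do not carry over. Pictures are saved under pics/ and viewed, and the job is handed in when it is done.

Besides the shell and the picture viewer there is one more tool, called after ">>>" as name(argument=value, ...), one argument or row to a line, values as JSON. play_rows: Moves the arm, as the interface text tells. Its arguments: {"type":"object","properties":{"plan":{"type":"array"},"fingers":{"type":"number"},"newtons":{"type":"number"}},"required":["plan"]}

```bash
ls; mkdir -p pics; python3 - <<'E'
from cell import status, vision
import cv2, numpy as np
np.set_printoptions(precision=5,suppress=True)
print(status.read_state())
for n in ("scene","top","wrist"):
    f=vision.grab_frame(n)
    cv2.imwrite(f"pics/{n}0.png",f["color"])
    np.savez(f"pics/{n}0.npz",**f)
    print(n,{k:v for k,v in f.items() if k!="color"})
E
```

```text
pics
{'clock': 0.0, 'joint_pos': array([-1.27658,  0.49156,  1.55952,  0.00004,  1.09169, -0.10561]), 'qvel': array([ 0.00003,  0.00071,  0.00119, -0.00248, -0.00132,  0.0025 ]), 'tau': array([ -0.00024, -61.8457 , -26.16006,  -0.00009,   0.00403,  -0.00002]), 'tcp_pos': array([ 0.24329, -0.57565,  0.40411]), 'ee_rot': array([-0.00059,  0.98009,  0.19857, -0.00004]), 'wrist_force': array([-0.0424 ,  0.93349,  1.18884]), 'torque': array([-0.00948,  0.00753,  0.00423]), 'finger_gap': 0.0854282365223621}
scene {'mtx': array([[403.15289,   0.     , 320.60354],
       [  0.     , 403.15289, 192.8944 ],
       [  0.     ,   0.     ,   1.     ]]), 'extrinsics': array([[-0.86293, -0.36067,  0.35394,  0.11484],
       [-0.50524,  0.62935, -0.59047,  0.70323],
       [-0.00979, -0.68836, -0.72531,  0.9358 ],
       [ 0.     ,  0.     ,  0.     ,  1.     ]])}
top {'mtx': array([[453.16034,   0.     , 327.106  ],
       [  0.     , 453.16034, 202.93517],
       [  0.     ,   0.     ,   1.     ]]), 'extrinsics': array([[-0.26943, -0.91345,  0.30499,  0.04081],
       [-0.963  ,  0.25369, -0.09092,  0.18002],
       [ 0.00568, -0.3182 , -0.94801,  1.71117],
       [ 0.     ,  0.     ,  0.     ,  1.     ]])}
wrist {'mtx': array([[309.70692,   0.     , 323.70546],
       [  0.     , 309.70692, 197.64583],
       [  0.     ,   0.     ,   1.     ]]), 'tool_from_camera': array([[-0.00064, -0.96192, -0.27333,  0.06872],
       [ 1.     , -0.00036, -0.00106, -0.00018],
       [ 0.00092, -0.27333,  0.96192,  0.03038],
       [ 0.     ,  0.     ,  0.     ,  1.     ]])}
```

View pics/scene0.png

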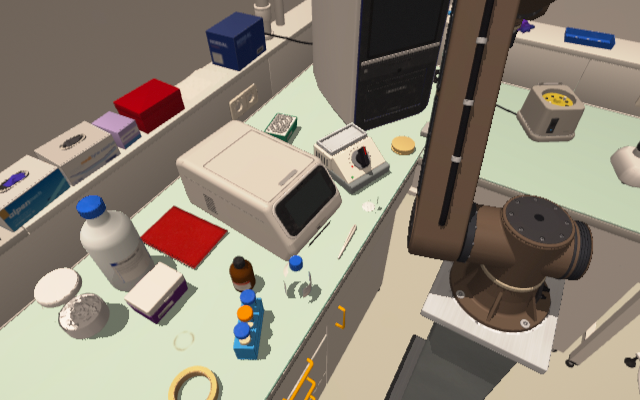

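View pics/top0.png

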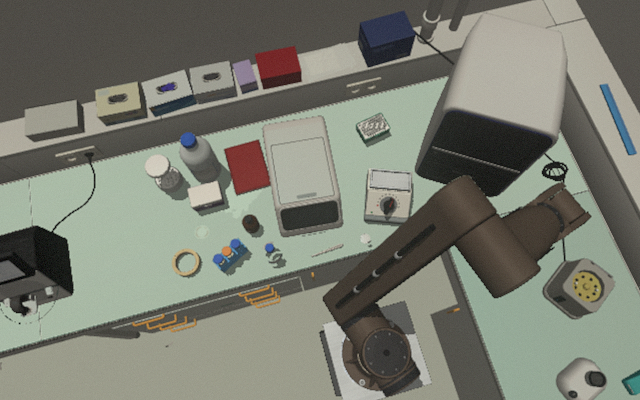

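View pics/wrist0.png

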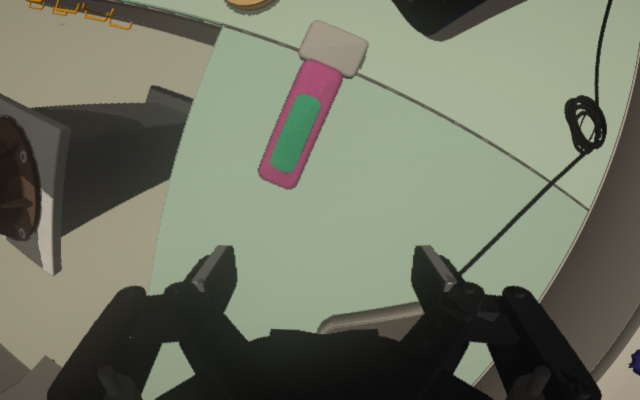

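```bash
cat > h.py <<'E'
import numpy as np, cv2
from scipy.spatial.transform import Rotation as R
np.set_printoptions(precision=4,suppress=True)
def load(n): return dict(np.load(f"pics/{n}.npz"))
def ray(f,u,v):
    K=f["mtx"];E=f["extrinsics"]
    d=E[:3,:3]@np.array([(u-K[0,2])/K[0,0],(v-K[1,2])/K[1,1],1]);return E[:3,3],d/np.linalg.norm(d)
def onz(f,u,v,z):
    o,d=ray(f,u,v);return o+d*(z-o[2])/d[2]
def proj(f,p):
    E=f["extrinsics"];q=E[:3,:3].T@(np.asarray(p)-E[:3,3]);h=f["mtx"]@q;return h[:2]/h[2]
def tri(*a):
    A=np.zeros((3,3));b=np.zeros(3)
    for f,u,v in a:
        o,d=ray(f,u,v);P=np.eye(3)-np.outer(d,d);A+=P;b+=P@o
    x=np.linalg.solve(A,b);return x,[proj(f,x)-np.array([u,v]) for f,u,v in a]
def wpose(s):  # tool pose
    w,x,y,z=s["ee_rot"];return R.from_quat([x,y,z,w]).as_matrix(),np.array(s["tcp_pos"])
def wray(f,s,u,v):
    K=f["mtx"];x=(u-K[0,2])/K[0,0];y=(v-K[1,2])/K[1,1];t=np.hypot(x,y)
    d=np.array([np.sin(t)*x/t,np.sin(t)*y/t,np.cos(t)]);T=f["tool_from_camera"];Rm,p=wpose(s)
    return Rm@T[:3,3]+p,Rm@T[:3,:3]@d
def wproj(f,s,P):
    T=f["tool_from_camera"];Rm,p=wpose(s)
    q=T[:3,:3].T@(Rm.T@(np.asarray(P)-p)-T[:3,3]);t=np.arctan2(np.hypot(q[0],q[1]),q[2]);h=np.hypot(q[0],q[1])
    return np.array([f["mtx"][0,2]+f["mtx"][0,0]*t*q[0]/h,f["mtx"][1,2]+f["mtx"][1,1]*t*q[1]/h])
def crop(img,u0,v0,u1,v1,k,name):
    c=cv2.resize(img[v0:v1,u0:u1],None,fx=k,fy=k,interpolation=cv2.INTER_CUBIC)
    for i in range(u0,u1,10):
        cv2.putText(c,str(i),((i-u0)*k,9),0,.33,(0,0,255),1);cv2.line(c,((i-u0)*k,10),((i-u0)*k,14),(0,0,255),1)
    for j in range(v0,v1,10):
        cv2.putText(c,str(j),(0,(j-v0)*k+4),0,.33,(0,0,255),1)
    cv2.imwrite(name,c)
E
python3 - <<'E'
from h import *
s=load("scene0");t=load("top0")
crop(s["color"],220,250,320,360,6 if 0 else 5,"pics/c1.png")
crop(s["color"],305,115,420,215,6,"pics/c2.png")
crop(t["color"],160,200,290,290,6,"pics/c3.png")
crop(t["color"],350,160,420,260,6,"pics/c4.png")
E
```

```text
(no output)
```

View pics/c1.png

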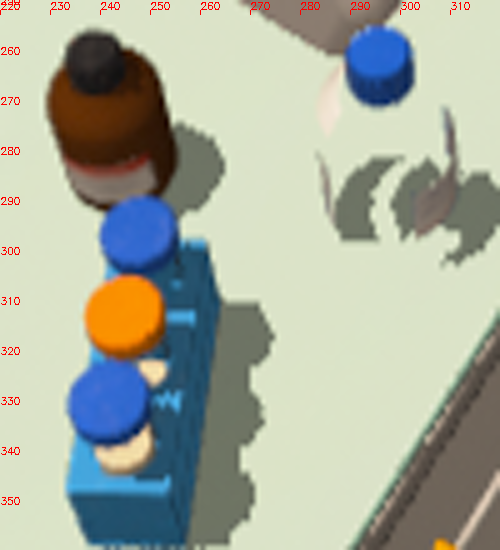

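View pics/c2.png

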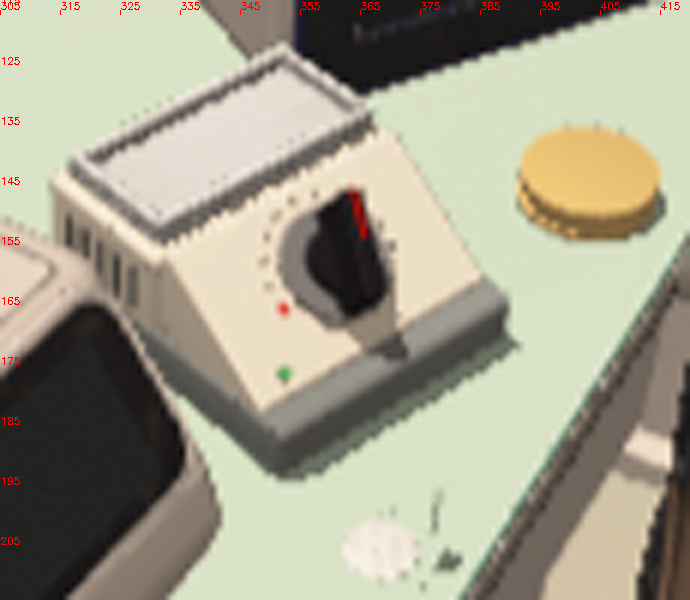

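View pics/c3.png

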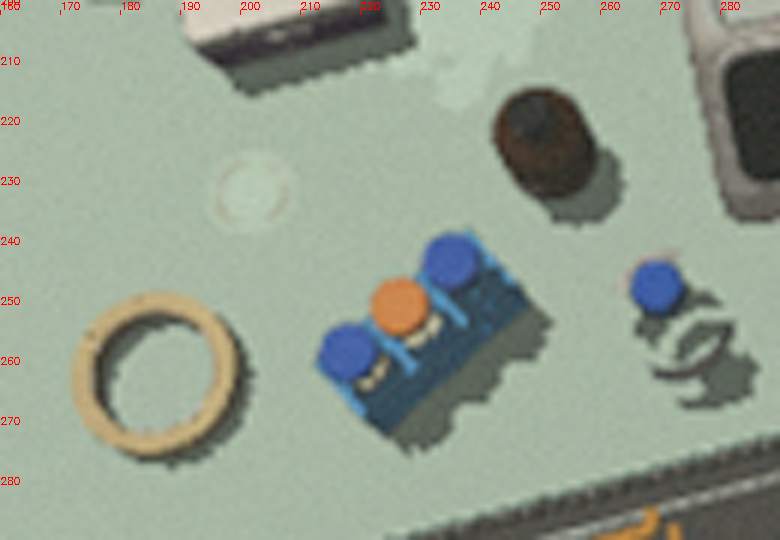

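View pics/c4.png

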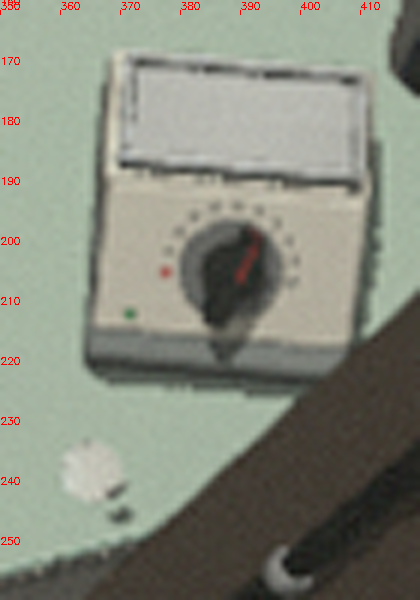

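```bash
python3 - <<'E'
from h import *
s=load("scene0");t=load("top0")
S=[(246.5,296),(244.5,312),(240.5,328.5)];T=[(235,243.5),(226.7,250.6),(218,258)]
for a,b in zip(S,T):
    print(onz(s,*a,.112),onz(t,*b,.112),*tri((s,*a),(t,*b)))
print("amber",onz(s,239,262,.115), onz(t,249,219.,.115))
print("clear",onz(s,295.5,261,.145), onz(t,269.5,247,.145))
# mixer tray rim outer corners z=.104 : scene / top
for a in [(352.5,122),(317,142.5),(332,155),(366,135)]: print("tray s",onz(s,*a,.104))
for a in [(370.5,168.5),(370,187.5),(410,191),(410,171)]: print("tray t",onz(t,*a,.104))
print("red dot s",onz(s,352,166.3,.05),"t",onz(t,376.3,205,.05))
# base corners
print("base s",[onz(s,*a,.0) for a in [(352.5,194.5),(391,171.5)]])
print("base t",[onz(t,*a,.0) for a in [(364.5,220.5),(405,226)]])
print("beaker s",onz(s,371,205,0.0),"t",onz(t,366,238,0))
E
```

```text
[0.4998 0.3949 0.112 ] [0.4955 0.3886 0.112 ] [0.501  0.3909 0.1028] [array([1.2234, 0.384 ]), array([-0.4526, -0.6684])]
[0.4795 0.4284 0.112 ] [0.4779 0.4227 0.112 ] [0.4822 0.4248 0.1021] [array([0.6974, 0.2235]), array([-0.2485, -0.3758])]
[0.4634 0.4631 0.112 ] [0.4598 0.458  0.112 ] [0.4642 0.4603 0.1043] [array([1.0805, 0.3434]), array([-0.3739, -0.5676])]
amber [0.5702 0.3322 0.115 ] [0.5711 0.3197 0.115 ]
clear [0.4409 0.2775 0.145 ] [0.4411 0.2698 0.145 ]
tray s [ 0.5948 -0.3157  0.104 ]
tray s [ 0.6442 -0.1617  0.104 ]
tray s [ 0.5723 -0.1324  0.104 ]
tray s [ 0.5238 -0.2746  0.104 ]
tray t [ 0.6476 -0.1723  0.104 ]
tray t [ 0.5738 -0.1472  0.104 ]
tray t [ 0.5199 -0.2887  0.104 ]
tray t [ 0.5972 -0.3153  0.104 ]
red dot s [ 0.519  -0.1704  0.05  ] t [ 0.5163 -0.1602  0.05  ]
base s [array([ 0.4798, -0.103 , -0.    ]), array([ 0.4163, -0.2619,  0.    ])]
base t [array([ 0.4818, -0.1062,  0.    ]), array([ 0.4178, -0.2526,  0.    ])]
beaker s [ 0.4095 -0.0917  0.    ] t [ 0.4125 -0.091   0.    ]
```

```bash
python3 - <<'E'
from h import *
s=load("scene0");t=load("top0")
print("tall", onz(t,418,181,0),onz(t,489,195,0),onz(s,349,93,0), onz(s,437,105,0))
for z in (.21,): print("cycler top corners t",[onz(t,*a,z) for a in [(264,122),(324,115),(341,226),(285,235)]])
print([onz(s,*a,.21) for a in [(234,122),(178,166)]])
E
```

```text
tall [ 0.583  -0.3644  0.    ] [ 0.4497 -0.6195  0.    ] [ 0.7593 -0.6143  0.    ] [ 0.4118 -0.7109 -0.    ]
cycler top corners t [array([0.8918, 0.1764, 0.21  ]), array([ 0.8607, -0.0462,  0.21  ]), array([0.4305, 0.0126, 0.21  ]), array([0.4511, 0.2055, 0.21  ])]
[array([ 0.8413, -0.0111,  0.21  ]), array([0.8485, 0.216 , 0.21  ])]
```

>>> play_rows(
  plan=[
    [[20,27,10],0.06],
    [[45,60,20],0.14],
    [[70,95,30],0.22],
    [[95,130,40],0.3],
    [[120,165,50],0.38],
    [[145,200,60],0.46],
    [[170,235,70],0.54],
    [[195,270,80],0.62],
    [[220,305,90],0.7],
    [[240,335,95],0.76],
    [[260,357,95],0.81],
    [[270,370,95],0.84],
    [[277,376,95],0.84],
    [[277,376,95],0.84],
    [[277,376,95],0.84],
  ],
  fingers=-1,
  newtons=40,
)

```text
clock: 1.4
tcp_pos: [0.5201, -0.2002, 0.4989]
ee_rot: [-0.001, 0.814, 0.581, -0.001]
wrist_force: [-0.6, -0.2, 0.2]
finger_gap: 0.0856
```

```bash
cat > grab.py <<'E'
import sys
from h import *
from cell import status, vision
def grab(tag,names=("wrist",)):
    st=status.read_state(); out={}
    for n in names:
        f=vision.grab_frame(n);np.savez(f"pics/{n}_{tag}.npz",ee_rot=st["ee_rot"],tcp_pos=st["tcp_pos"],**f)
        cv2.imwrite(f"pics/{n}_{tag}.png",f["color"]);out[n]=f
    print({k:st[k] for k in("clock","joint_pos","tcp_pos","ee_rot","wrist_force","finger_gap")})
    return st,out
if __name__=="__main__": grab(sys.argv[1],sys.argv[2:])
E
python3 grab.py m1 wrist top scene
```

```text
{'clock': 1.4, 'joint_pos': array([-0.4859,  0.3101,  1.593 , -0.0004,  1.24  , -0.154 ]), 'tcp_pos': array([ 0.5201, -0.2002,  0.4989]), 'ee_rot': array([-0.0006,  0.8142,  0.5806, -0.0005]), 'wrist_force': array([-0.5963, -0.2014,  0.2376]), 'finger_gap': 0.08558260667492779}
```

View pics/wrist_m1.png

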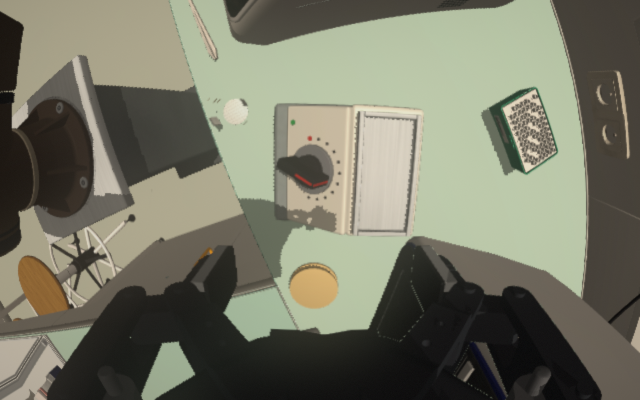

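View pics/top_m1.png

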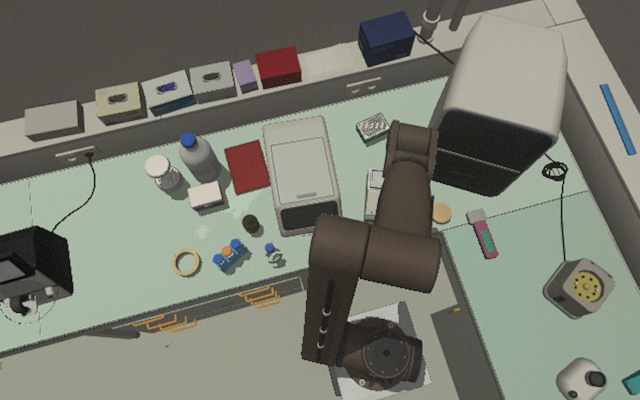

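```bash
python3 - <<'E'
from h import *
w=load("wrist_m1")
crop(w["color"],260,90,440,250,4,"pics/c5.png")
s=load("scene_m1");crop(s["color"],300,0,560,200,3,"pics/c6.png")
E
```

```text
(no output)
```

View pics/c5.png

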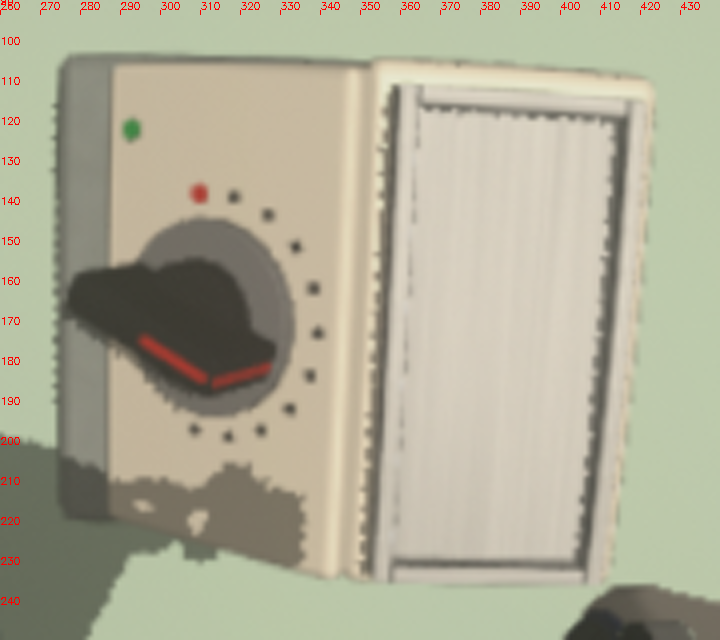

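View pics/c6.png

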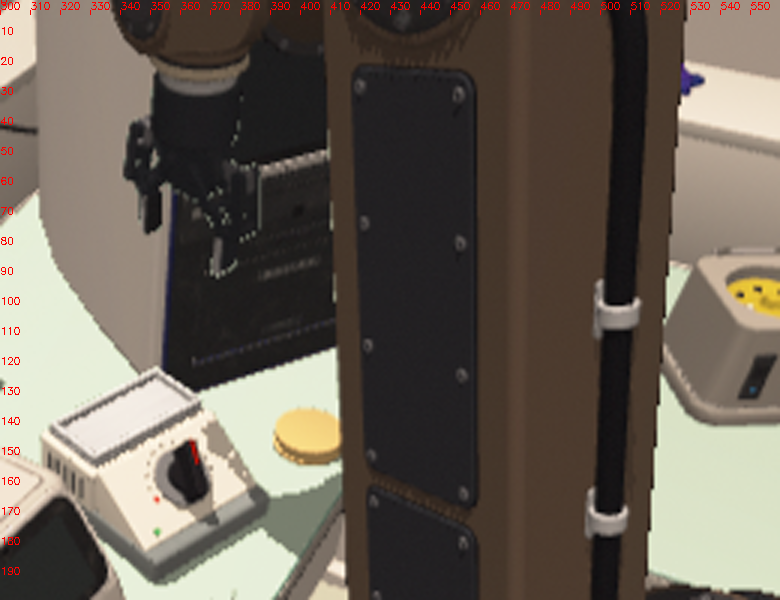

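```bash
cat > fit.py <<'E'
from h import *
from scipy.optimize import least_squares
w=load("wrist_m1");t=load("top0");s=load("scene0")
dots=np.array([(309.75,138.5),(318.5,139.25),(327,143.75),(334,151.75),(338.25,162),(339.5,173.25),(337.5,184),(332.25,192.25),(325.25,197.5),(317,199),(308.75,197.5)])
rimw=[(357.5,111.5),(419.5,115),(409.5,235.5),(354,235)]  # FL,BL,BR,FR
rimt=[(370,187.5),(370.5,168.5),(410,171),(410,191)]
rims=[(332,155),(317,142.5),(352.5,122),(366,135)]
a35=np.radians(35)
def frame(p):
    c,sn=np.cos(p[2]),np.sin(p[2]);return np.array([[c,-sn,0],[sn,c,0],[0,0,1]]),np.array([p[0],p[1],0])
N=np.array([-np.sin(a35),0,np.cos(a35)]);U=np.array([np.cos(a35),0,np.sin(a35)]);L=np.array([0,1.,0])
def model(p):
    Rm,o=frame(p); tx=p[3]; 
    rim=[(tx-.038,.078,.104),(tx+.038,.078,.104),(tx+.038,-.078,.104),(tx-.038,-.078,.104)]
    dc=np.array([p[4],0,p[5]])
    d=[dc+p[6]*(np.cos(np.radians(100-20*k))*U+np.sin(np.radians(100-20*k))*L) for k in range(11)]
    return [Rm@np.array(q)+o for q in rim],[Rm@q+o for q in d],Rm@dc+o,Rm@N,Rm@U,Rm@L
# p: x,y,yaw,tx, dialx, dialz, dotR  (x with tx degenerate unless base corners) 
def res(p):
    rim,d,*_=model(p);r=[]
    for i in range(4):
        r+=list((wproj(w,w,rim[i])-rimw[i]))+list((proj(t,rim[i])-rimt[i])*1.0)+list((proj(s,rim[i])-rims[i])*1.0)
    for k in range(11): r+=list((wproj(w,w,d[k])-dots[k]))
    r+=list(proj(t,d[0])-(376.3,205));r+=list(proj(s,d[0])-(352,166.3))
    Rm,o=frame(p)
    for q,uv in(((-.098,.086,0),(352.5,194.5)),):r+=list((proj(s,Rm@np.array(q)+o)-uv)*.5)
    for q,uv in(((-.098,.086,0),(364.5,220.5)),):r+=list((proj(t,Rm@np.array(q)+o)-uv)*.5)
    return np.array(r)
if __name__=="__main__":
    q=least_squares(res,[.55,-.21,-.33,.04,-.057,.06,.042],loss="soft_l1")
    print(q.x,np.degrees(q.x[2]));r=res(q.x).reshape(-1,2);print(r)
    rim,d,dc,n,u,l=model(q.x);print("tray",np.mean(rim,0),"dial",dc,"n",n)
    np.save("mix.npy",q.x)
    print("base",[wproj(w,w,frame(q.x)[0]@np.array(k)+frame(q.x)[1]) for k in ((-.098,.086,0),(-.098,-.086,0))])
    for wt in (w,):
        for i in range(4):
            o_,d_=wray(w,w,*rimw[i]);print(o_+d_*(.104-o_[2])/d_[2])
E
python3 fit.py
```

```text
[ 0.5439 -0.2156 -0.3507  0.0467 -0.0427  0.0655  0.0408] -20.091239829302214
[[-0.2486 -0.742 ]
 [-0.8724 -1.0869]
 [ 0.1929 -3.0481]
 [ 0.1957 -0.6693]
 [-0.4169 -0.5472]
 [-0.0707 -2.262 ]
 [-0.0216  0.4846]
 [ 0.6993 -0.0367]
 [-0.1757 -0.518 ]
 [-1.9171  0.8307]
 [ 0.3142 -1.5014]
 [ 1.8939 -2.9672]
 [-0.2695  0.0149]
 [-0.2914 -0.0701]
 [-0.3307 -0.0853]
 [-0.316  -0.1967]
 [-0.0444 -0.1551]
 [ 0.0538 -0.1612]
 [ 0.0749 -0.3275]
 [ 0.4021 -0.0923]
 [ 0.3252  0.0327]
 [ 0.3427  0.3124]
 [ 0.2294  0.0029]
 [ 0.9016 -0.0241]
 [ 0.7332 -0.2086]
 [-0.3584  0.0915]
 [-0.5947  0.2059]]
tray [ 0.5877 -0.2317  0.104 ] dial [ 0.5038 -0.201   0.0655] n [-0.5387  0.197   0.8192]
base [array([278.9603, 104.8671]), array([280.0106, 213.9173])]
[ 0.5789 -0.1463  0.104 ]
[ 0.6497 -0.1722  0.104 ]
[ 0.5968 -0.3173  0.104 ]
[ 0.5279 -0.2916  0.104 ]
```

```bash
python3 - <<'E'
from fit import *
p=np.load("mix.npy");rim,d,dc,n,u,l=model(p)
for k in (5,6,7,8):
    th=np.radians(20*k-100)
    e=np.cos(th)*u-np.sin(th)*l
    print(k,[wproj(w,w,dc+.04*n+r*e).round(1) for r in (.031,0,-.031)],wproj(w,w,dc+.018*n+.031*e).round(1),[proj(s,dc+.04*n+r*e).round(1) for r in (.031,-.031)])
E
```

```text
5 [array([314. , 177.1]), array([293.7, 173.8]), array([275.5, 170.8])] [324.8 174.2] [array([361.2, 146.3]), array([371.7, 163. ])]
6 [array([312.6, 185.8]), array([293.7, 173.8]), array([276.4, 162.8])] [323.4 182.5] [array([364. , 145.4]), array([368.9, 164. ])]
7 [array([309. , 192.7]), array([293.7, 173.8]), array([279.4, 156. ])] [319.8 189.1] [array([367. , 145.6]), array([365.9, 163.8])]
8 [array([303.6, 197.1]), array([293.7, 173.8]), array([284.2, 151. ])] [314.4 193.4] [array([369.9, 146.9]), array([362.8, 162.6])]
```

>>> play_rows(
  plan=[
    [[0,20,0],0.02],
    [[-5,55,0],0.07],
    [[-8,95,0],0.12],
    [[-10,135,0],0.17],
    [[-13,175,0],0.22],
    [[-15,215,0],0.27],
    [[-18,255,0],0.32],
    [[-20,295,0],0.37],
    [[-23,335,0],0.42],
    [[-26,375,0],0.47],
    [[-29,415,0],0.53],
    [[-32,455,0],0.59],
    [[-35,495,-8],0.65],
    [[-38,535,-18],0.71],
    [[-40,570,-30],0.77],
    [[-41,600,-42],0.81],
    [[-41,615,-48],0.82],
    [[-41,620,-50],0.82],
    [[-41,620,-50],0.82],
    [[-41,620,-50],0.82],
  ],
)

```text
clock: 3.22
tcp_pos: [0.4792, 0.4178, 0.4496]
ee_rot: [-0.0, 0.517, 0.856, -0.0]
wrist_force: [0.2, -0.1, 0.1]
finger_gap: 0.0854
```

```bash
python3 grab.py r1 wrist; python3 -c "
from h import *
w=load('wrist_r1');crop(w['color'],220,100,420,250,4,'pics/c7.png')"
```

```text
{'clock': 3.2167, 'joint_pos': array([ 0.6132,  0.4682,  1.4728, -0.0002,  1.2015,  0.1286]), 'tcp_pos': array([0.4792, 0.4178, 0.4496]), 'ee_rot': array([-0.0001,  0.5167,  0.8561, -0.0005]), 'wrist_force': array([ 0.1884, -0.0698,  0.0826]), 'finger_gap': 0.08539739189102583}
```

View pics/wrist_r1.png

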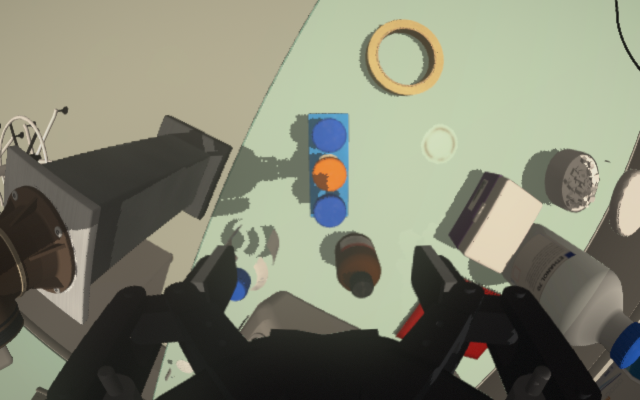

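View pics/c7.png

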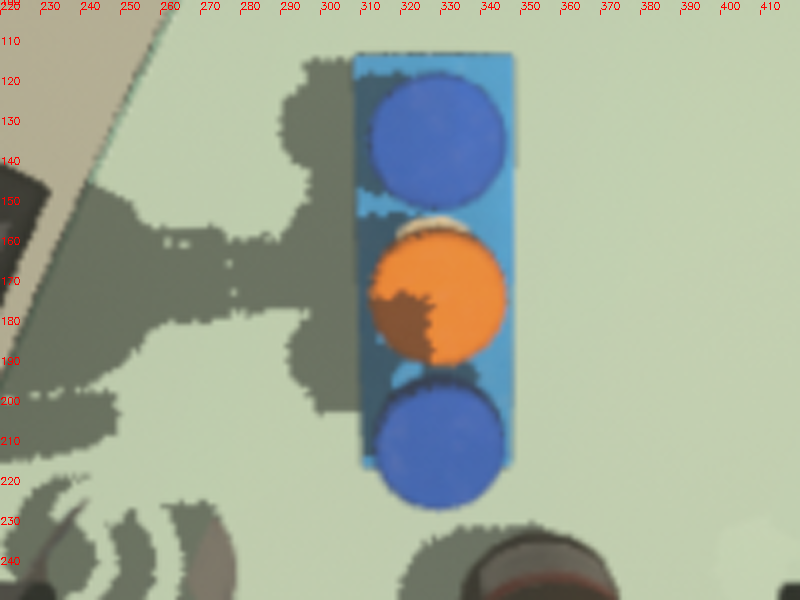

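```bash
python3 - <<'E'
from h import *
w=load("wrist_r1");P=[]
for uv in [(329.5,135),(329.7,174),(329.9,211)]:
    o,d=wray(w,w,*uv);P.append(o+d*(.112-o[2])/d[2]);print(P[-1])
v=P[0]-P[2];print(np.linalg.norm(P[0]-P[1]),np.linalg.norm(P[1]-P[2]),"row heading",np.degrees(np.arctan2(v[1],v[0])))
Rm,p=wpose(w);print("tool y heading",np.degrees(np.arctan2(Rm[1,1],Rm[0,1])))
c=np.mean(P,0);print("center",c,"shift",(c-p)*1000,"tilt",Rm[:,2])
for uv in [(240,280),(360,288)]:
    o,d=wray(w,w,*uv);print("bottle",o+d*(.13-o[2])/d[2])
E
```

```text
[0.4617 0.4614 0.112 ]
[0.4803 0.4266 0.112 ]
[0.499 0.392 0.112]
0.0394818724092685 0.03935234323070492 row heading 118.27765701862003
tool y heading 27.77255213275128
center [0.4803 0.4267 0.112 ] shift [   1.1634    8.9116 -337.6498] tilt [-0.0007 -0.0007 -1.    ]
bottle [0.4462 0.2792 0.13  ]
bottle [0.5674 0.3337 0.13  ]
```

>>> play_rows(
  plan=[
    [[1,9,-15],0.01],
    [[1,9,-45],0.01],
    [[1,9,-80],0.01],
    [[1,9,-115],0.01],
    [[1,9,-145],0.01],
    [[1,9,-170],0.01],
    [[1,9,-190],0.01],
    [[1,9,-202],0.01],
    [[1,9,-207],0.01],
    [[1,9,-207],0.01],
    [[1,9,-207],0.01],
  ],
)

```text
clock: 4.18
tcp_pos: [0.4805, 0.4265, 0.2438]
ee_rot: [0.0, 0.513, 0.859, 0.0]
wrist_force: [0.9, -0.5, 0.1]
finger_gap: 0.0855
```

```bash
python3 grab.py r2 wrist
```

```text
{'clock': 4.1833, 'joint_pos': array([ 0.6232,  0.6993,  1.6532, -0.0002,  0.7883,  0.1292]), 'tcp_pos': array([0.4805, 0.4265, 0.2438]), 'ee_rot': array([0.0002, 0.5127, 0.8586, 0.0004]), 'wrist_force': array([ 0.8956, -0.536 ,  0.0581]), 'finger_gap': 0.08545208149393571}
```

View pics/wrist_r2.png

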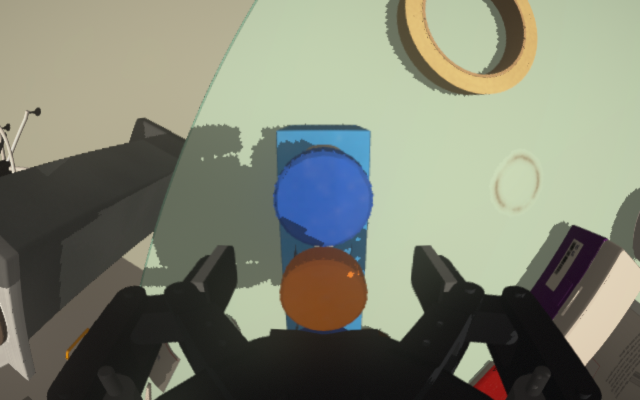

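>>> play_rows(
  plan=[
    [[0,0,0],0],
    [[0,0,0],0],
    [[0,0,0],0],
    [[0,0,0],0],
    [[0,0,0],0],
    [[0,0,0],0],
    [[0,0,0],0],
    [[0,0,0],0],
    [[0,0,0],0],
    [[0,0,0],0],
  ],
  fingers=1,
  newtons=50,
)

```text
clock: 5.07
tcp_pos: [0.4805, 0.4266, 0.2447]
ee_rot: [0.0, 0.513, 0.859, 0.001]
wrist_force: [-0.7, -0.9, 5.2]
finger_gap: 0.0321
```

>>> play_rows(
  plan=[
    [[0,0,5],0],
    [[0,0,15],0],
    [[0,0,35],0],
    [[0,0,60],0],
    [[0,0,90],0],
    [[0,0,120],0],
    [[0,0,150],0],
    [[0,0,180],0],
    [[0,0,210],0],
    [[0,0,235],0],
    [[0,0,255],0],
    [[0,0,265],0],
    [[0,0,268],0],
    [[0,0,268],0],
  ],
)

```text
clock: 6.23
tcp_pos: [0.4803, 0.4265, 0.5128]
ee_rot: [0.0, 0.513, 0.859, 0.001]
wrist_force: [-0.6, 0.8, -2.9]
finger_gap: 0.0319
```

```bash
python3 grab.py r3 wrist scene
```

```text
{'clock': 6.2333, 'joint_pos': array([ 0.6234,  0.436 ,  1.3604, -0.0001,  1.343 ,  0.1291]), 'tcp_pos': array([0.4803, 0.4265, 0.5128]), 'ee_rot': array([0.0005, 0.5126, 0.8586, 0.001 ]), 'wrist_force': array([-0.6311,  0.7864, -2.9053]), 'finger_gap': 0.031886532321969016}
```

View pics/wrist_r3.png

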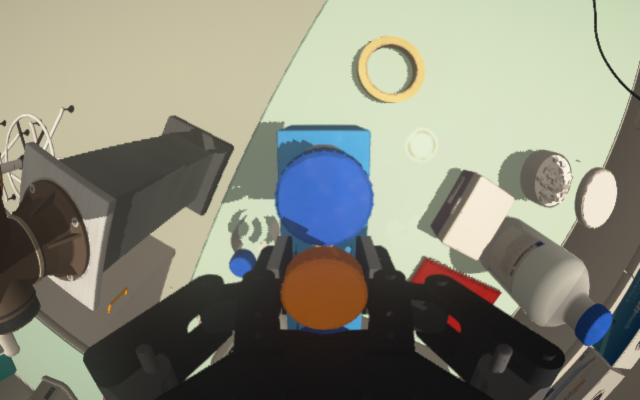

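View pics/scene_r3.png

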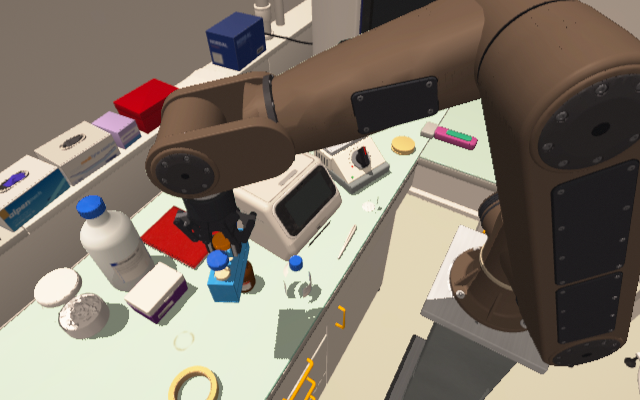

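>>> play_rows(
  plan=[
    [[2,-12,0],-0.02],
    [[6,-35,0],-0.06],
    [[12,-65,0],-0.1],
    [[18,-100,0],-0.14],
    [[24,-138,0],-0.19],
    [[30,-177,0],-0.24],
    [[36,-216,0],-0.29],
    [[42,-255,0],-0.34],
    [[48,-294,0],-0.39],
    [[54,-333,0],-0.44],
    [[60,-372,0],-0.49],
    [[66,-411,0],-0.54],
    [[73,-450,0],-0.59],
    [[80,-489,0],-0.64],
    [[87,-528,0],-0.69],
    [[94,-567,0],-0.74],
    [[100,-603,0],-0.79],
    [[104,-633,0],-0.82],
    [[107,-653,0],-0.84],
    [[108,-659,0],-0.845],
  ],
)

```text
clock: 8.0
tcp_pos: [0.5882, -0.236, 0.5094]
ee_rot: [-0.001, 0.821, 0.571, -0.001]
wrist_force: [-0.1, -0.5, -3.1]
finger_gap: 0.0319
```

>>> play_rows(
  plan=[
    [[0,0,0],0],
    [[0,0,0],0],
    [[0,0,0],0],
  ],
)

```text
clock: 8.25
tcp_pos: [0.5881, -0.2352, 0.5089]
ee_rot: [-0.002, 0.821, 0.571, -0.001]
wrist_force: [-0.5, 0.6, -2.2]
finger_gap: 0.0321
```

```bash
python3 grab.py p1 wrist scene top
```

```text
{'clock': 8.25, 'joint_pos': array([-0.4847,  0.4245,  1.3893, -0.0007,  1.3316, -0.1297]), 'tcp_pos': array([ 0.5881, -0.2352,  0.5089]), 'ee_rot': array([-0.0015,  0.8208,  0.5712, -0.0012]), 'wrist_force': array([-0.4803,  0.5655, -2.1873]), 'finger_gap': 0.03212876247062699}
```

View pics/wrist_p1.png

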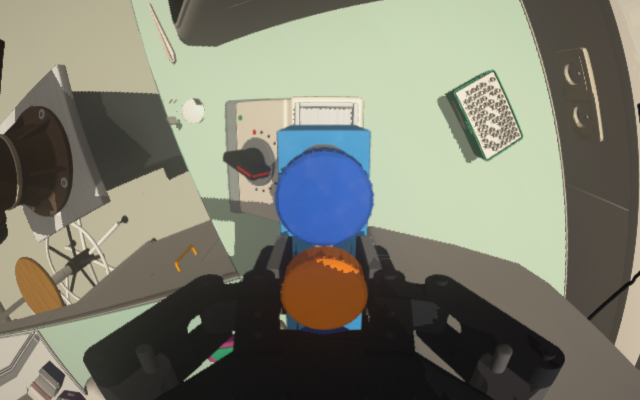

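View pics/scene_p1.png

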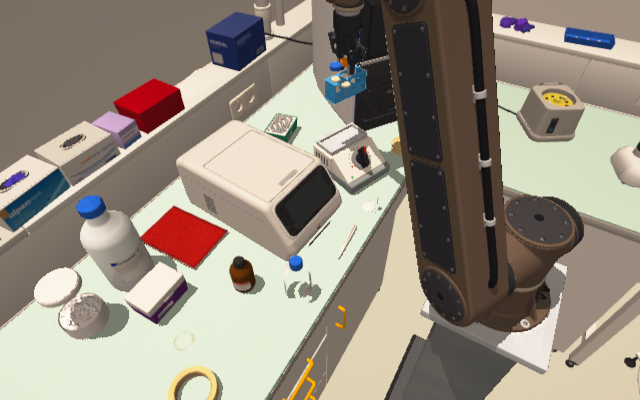

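View pics/top_p1.png

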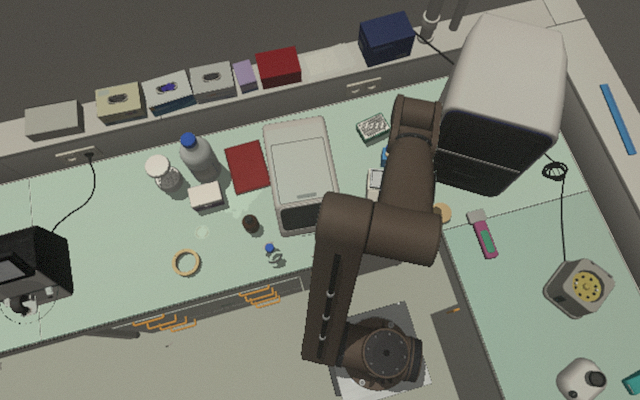

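```bash
python3 - <<'E'
from fit import *
p=np.load("mix.npy");rim,d,dc,n,u,l=model(p)
w=load("wrist_p1");crop(w["color"],220,80,440,250,3,"pics/c8.png")
print([wproj(w,w,r).round(1) for r in rim],wproj(w,w,d[0]))
for uv in [(400,226),(450,236),(520,263)]:
    o,dd=wray(w,w,*uv);print(o+dd*(0-o[2])/dd[2])
E
```

```text
[array([292.4, 102.4]), array([356. , 102.1]), array([354. , 225.4]), array([295.4, 225.6])] [254.5261 132.4204]
[ 0.6655 -0.3879  0.    ]
[ 0.7476 -0.4407  0.    ]
[ 0.8884 -0.5646  0.    ]
```

View pics/c8.png

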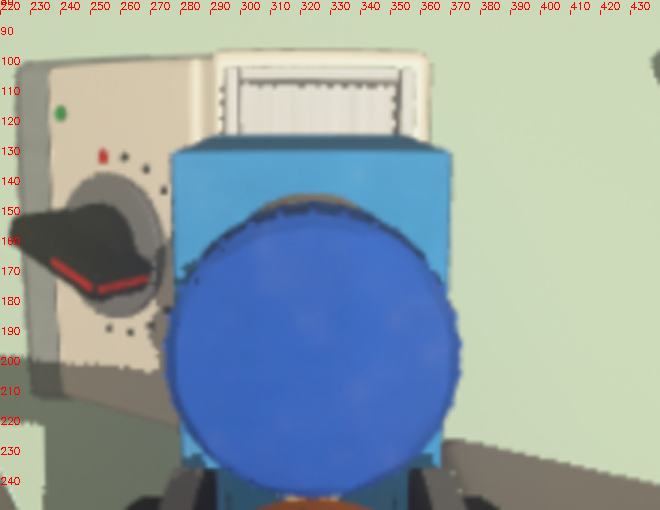

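```bash
python3 - <<'E'
from h import *
t=load("top_p1");crop(t["color"],340,60,480,200,5,"pics/c9.png")
s=load("scene_r3")
tc=np.array([.5881,-.2352,.5089])
print(proj(t,tc),proj(t,tc+[0,0,.1]))
for z in (.55,.6,.65): print(z,[onz(t,*a,z) for a in [(394,110),(439,110),(410,95),(436,150)]])
print(proj(s,[.4803,.4265,.5128]),proj(s,[.4803,.4265,.6128]))
E
```

```text
[409.8792 127.8732] [416.3645 110.6396]
0.55 [array([ 0.6367, -0.1954,  0.55  ]), array([ 0.6018, -0.3216,  0.55  ]), array([ 0.6716, -0.2565,  0.55  ]), array([ 0.4838, -0.2694,  0.55  ])]
0.6 [array([ 0.611 , -0.1792,  0.6   ]), array([ 0.5776, -0.3   ,  0.6   ]), array([ 0.6445, -0.2377,  0.6   ]), array([ 0.4647, -0.25  ,  0.6   ])]
0.65 [array([ 0.5853, -0.163 ,  0.65  ]), array([ 0.5535, -0.2784,  0.65  ]), array([ 0.6173, -0.2189,  0.65  ]), array([ 0.4456, -0.2307,  0.65  ])]
[205.342  182.9474] [188.7306 128.9219]
```

View pics/c9.png

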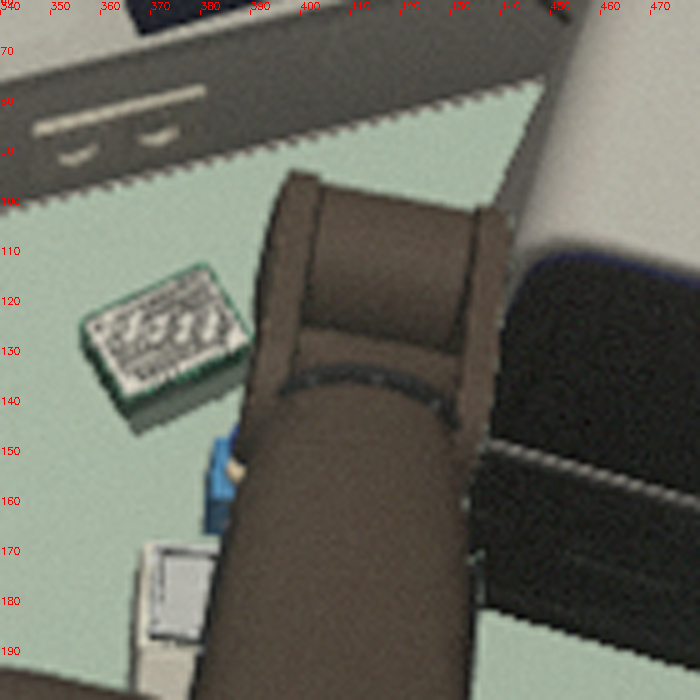

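>>> play_rows(
  plan=[
    [[1,3,-10],0.004],
    [[1,3,-30],0.004],
    [[1,3,-55],0.004],
    [[1,3,-80],0.004],
    [[1,3,-105],0.004],
    [[1,3,-125],0.004],
    [[1,3,-137],0.004],
    [[1,3,-142],0.004],
    [[1,3,-144],0.004],
    [[1,3,-144],0.004],
  ],
)

```text
clock: 9.23
tcp_pos: [0.5893, -0.2316, 0.3656]
ee_rot: [-0.001, 0.819, 0.573, -0.001]
wrist_force: [0.2, 0.5, -2.5]
finger_gap: 0.032
```

```bash
python3 grab.py p2 wrist scene;python3 - <<'E'
from h import *
s=load("scene_p2");crop(s["color"],300,60,420,180,5,"pics/c10.png")
E
```

```text
{'clock': 9.2333, 'joint_pos': array([-0.4785,  0.5416,  1.5809, -0.0009,  1.0216, -0.1285]), 'tcp_pos': array([ 0.5893, -0.2316,  0.3656]), 'ee_rot': array([-0.0009,  0.8193,  0.5734, -0.0009]), 'wrist_force': array([ 0.1608,  0.4582, -2.4825]), 'finger_gap': 0.03198678927960706}
```

View pics/wrist_p2.png

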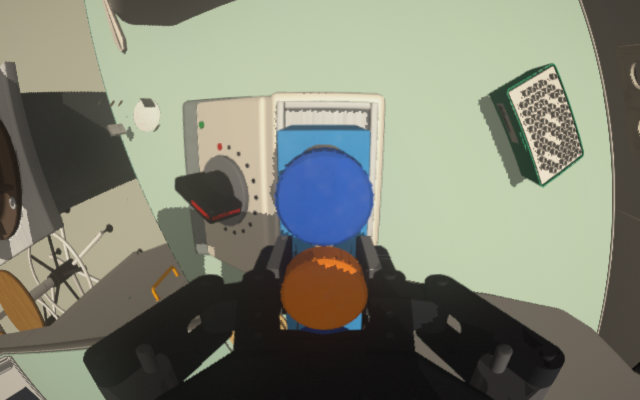

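View pics/c10.png

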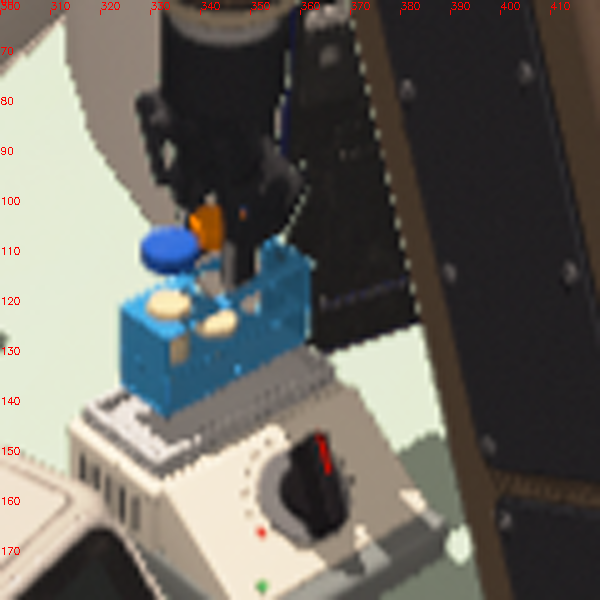

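>>> play_rows(
  plan=[
    [[0,0,-6],0],
    [[0,0,-13],0],
    [[0,0,-18],0],
    [[0,0,-22],0],
    [[0,0,-24],0],
    [[0,0,-25],0],
    [[0,0,-25],0],
    [[0,0,-25],0],
  ],
)

```text
clock: 10.0
tcp_pos: [0.5894, -0.2318, 0.3416]
ee_rot: [-0.0, 0.819, 0.573, -0.001]
wrist_force: [-0.5, -0.6, -2.4]
finger_gap: 0.032
```

```bash
python3 grab.py p3 wrist scene;python3 - <<'E'
from h import *
s=load("scene_p3");crop(s["color"],300,60,420,180,5,"pics/c11.png")
E
```

```text
{'clock': 10.0, 'joint_pos': array([-0.4788,  0.5676,  1.6046, -0.001 ,  0.9702, -0.1285]), 'tcp_pos': array([ 0.5894, -0.2318,  0.3416]), 'ee_rot': array([-0.0002,  0.8194,  0.5733, -0.0005]), 'wrist_force': array([-0.4787, -0.6019, -2.3607]), 'finger_gap': 0.03199519806512783}
```

View pics/c11.png

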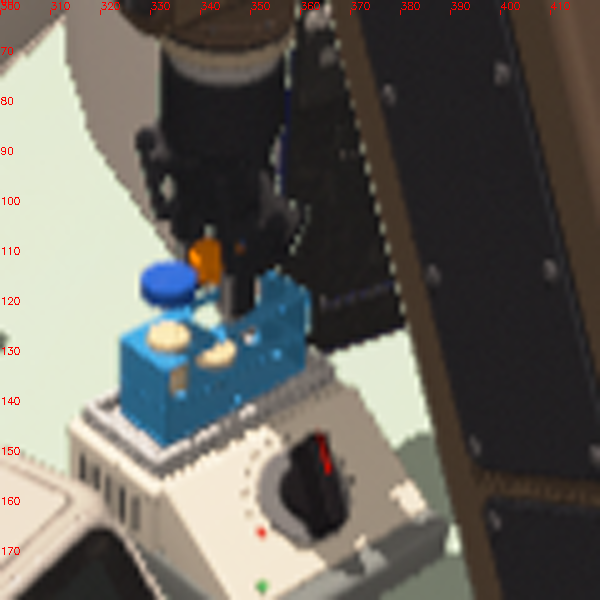

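View pics/wrist_p3.png

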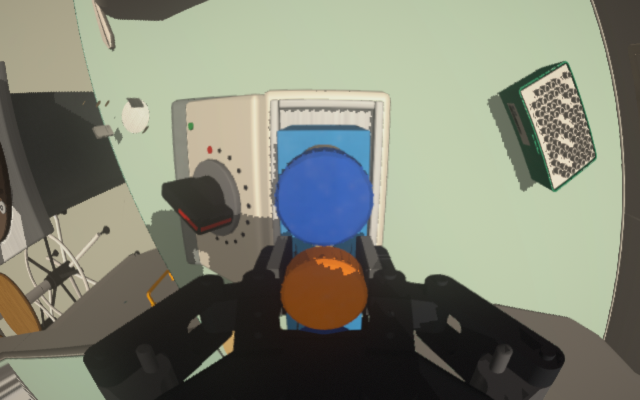

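>>> play_rows(
  plan=[
    [[0,0,-2],0],
    [[0,0,-3],0],
    [[0,0,-4],0],
    [[0,0,-4],0],
  ],
)

```text
clock: 10.43
tcp_pos: [0.5893, -0.2318, 0.3392]
ee_rot: [0.001, 0.819, 0.573, -0.0]
wrist_force: [-4.7, 0.7, 9.7]
finger_gap: 0.0323
```

>>> play_rows(
  plan=[
    [[0,0,1],0],
    [[0,0,1],0],
    [[0,0,1],0],
    [[0,0,1],0],
    [[0,0,1],0],
    [[0,0,1],0],
    [[0,0,1],0],
    [[0,0,1],0],
    [[0,0,1],0],
    [[0,0,1],0],
  ],
  fingers=-1,
)

```text
clock: 11.27
tcp_pos: [0.5893, -0.2318, 0.3402]
ee_rot: [0.001, 0.819, 0.573, -0.0]
wrist_force: [-0.2, -0.7, 0.2]
finger_gap: 0.0852
```

>>> play_rows(
  plan=[
    [[0,0,8],0],
    [[0,0,25],0],
    [[0,0,50],0],
    [[0,0,80],0],
    [[0,0,110],0],
    [[0,0,140],0],
    [[0,0,160],0],
    [[0,0,170],0],
    [[0,0,170],0],
  ],
)

```text
clock: 12.02
tcp_pos: [0.589, -0.2316, 0.5127]
ee_rot: [0.002, 0.819, 0.573, 0.001]
wrist_force: [0.1, 0.1, 0.0]
finger_gap: 0.0855
```

```bash
python3 grab.py p4 wrist scene;python3 - <<'E'
from h import *
s=load("scene_p4");crop(s["color"],300,60,420,180,5,"pics/c12.png")
E
```

```text
{'clock': 12.0167, 'joint_pos': array([-0.4788,  0.4204,  1.386 , -0.0009,  1.3304, -0.1289]), 'tcp_pos': array([ 0.589 , -0.2316,  0.5127]), 'ee_rot': array([0.0023, 0.8193, 0.5733, 0.0007]), 'wrist_force': array([0.1424, 0.1188, 0.0183]), 'finger_gap': 0.08550737929249494}
```

View pics/c12.png

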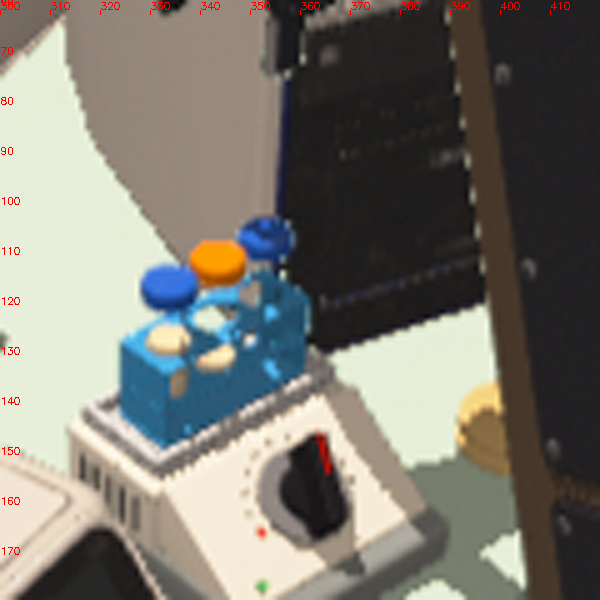

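View pics/wrist_p4.png

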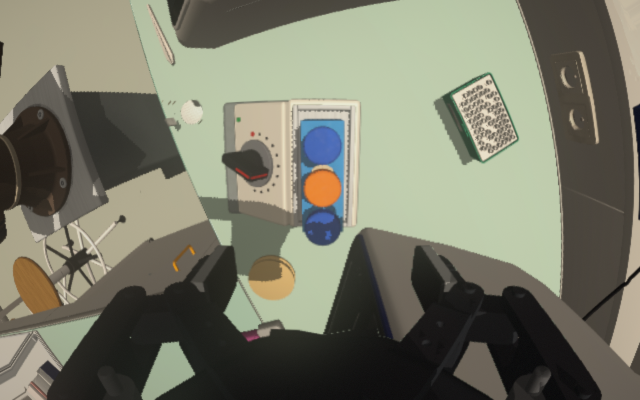

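```bash
python3 - <<'E'
from fit import *
w=load("wrist_p4");crop(w["color"],215,80,375,250,4,"pics/c13.png")
p=np.load("mix.npy");rim,d,dc,n,u,l=model(p)
print([wproj(w,w,r).round(1) for r in rim],[wproj(w,w,q).round(1) for q in d[::5]])
tc=np.mean(rim,0);Rm,o=frame(p)
for uv in [(322,145.5),(322.5,187.5),(322.3,224)]:
    a,b=wray(w,w,*uv);P=a+b*(.206-a[2])/b[2];print(P,(Rm.T@(P-tc))*1000)
E
```

```text
[array([290.4, 105. ]), array([353.4, 105. ]), array([351. , 226.7]), array([293.1, 226.7])] [array([252.8, 134.3]), array([278.8, 166.1]), array([255.3, 190.8])]
[ 0.6015 -0.195   0.206 ] [  0.2669  39.1774 102.    ]
[ 0.5886 -0.2315  0.206 ] [  0.6945   0.4488 102.    ]
[ 0.576 -0.265  0.206] [  0.4749 -35.362  102.    ]
```

View pics/c13.png

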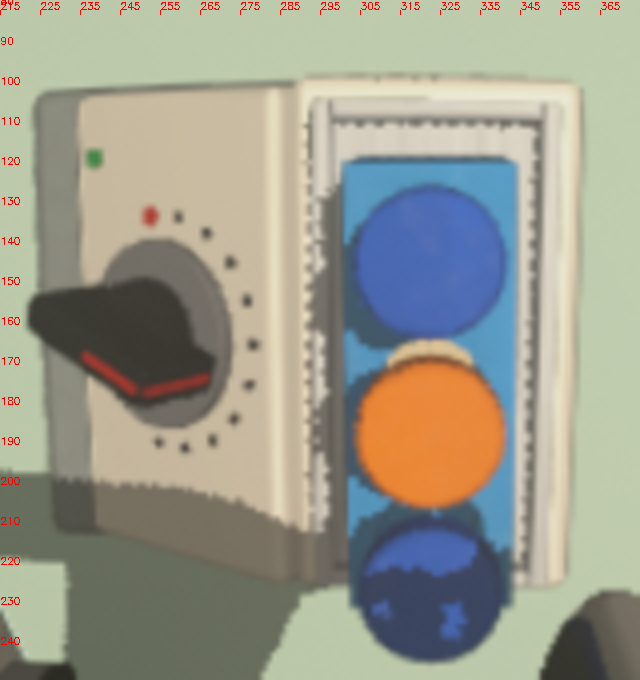

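>>> play_rows(
  plan=[
    [[-5,2,0],-0.06],
    [[-15,6,0],-0.16],
    [[-28,10,0],-0.28],
    [[-42,15,0],-0.4],
    [[-56,20,-5],-0.52],
    [[-70,25,-15],-0.64],
    [[-82,30,-28],-0.76],
    [[-92,34,-42],-0.88],
    [[-100,37,-58],-1.0],
    [[-105,39,-74],-1.12],
    [[-109,40,-90],-1.24],
    [[-109,40,-105],-1.36],
    [[-109,40,-118],-1.48],
    [[-109,40,-130],-1.6],
    [[-109,40,-140],-1.72],
    [[-109,40,-148],-1.84],
    [[-109,40,-152],-1.94],
    [[-109,40,-153],-1.99],
    [[-109,40,-153],-1.99],
    [[-109,40,-153],-1.99],
  ],
  fingers=0,
  newtons=20,
)

```text
clock: 13.78
tcp_pos: [0.4799, -0.1916, 0.3552]
ee_rot: [-0.0, 0.927, -0.374, -0.001]
wrist_force: [-0.6, -1.2, -0.3]
finger_gap: 0.0428
```

```bash
python3 grab.py d1 wrist scene;python3 - <<'E'
from fit import *
w=load("wrist_d1")
p=np.load("mix.npy");rim,d,dc,n,u,l=model(p)
print([wproj(w,w,q).round(1) for q in d],[wproj(w,w,r).round(1) for r in rim])
E
```

```text
{'clock': 13.7833, 'joint_pos': array([-0.5079,  0.4003,  1.8788,  0.0008,  0.8655,  1.8296]), 'tcp_pos': array([ 0.4799, -0.1916,  0.3552]), 'ee_rot': array([-0.0005,  0.9273, -0.3742, -0.0015]), 'wrist_force': array([-0.5653, -1.221 , -0.2543]), 'finger_gap': 0.04283501743279295}
[array([273.2, 187.7]), array([265.8, 178. ]), array([263.5, 165.9]), array([267.3, 152.5]), array([277.2, 139.9]), array([292.3, 130. ]), array([310.2, 124.8]), array([328.1, 124.9]), array([343. , 130.2]), array([353. , 139.4]), array([357.4, 150.9])] [array([189.7, 155.1]), array([152.2,  69.8]), array([336.8, -24.3]), array([380.7,  65.6])]
```

View pics/wrist_d1.png

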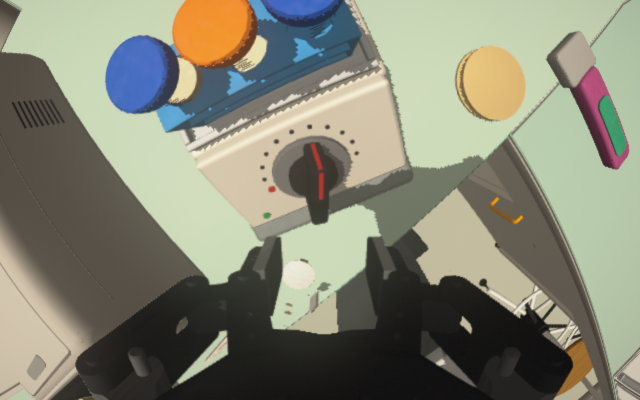

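View pics/scene_d1.png

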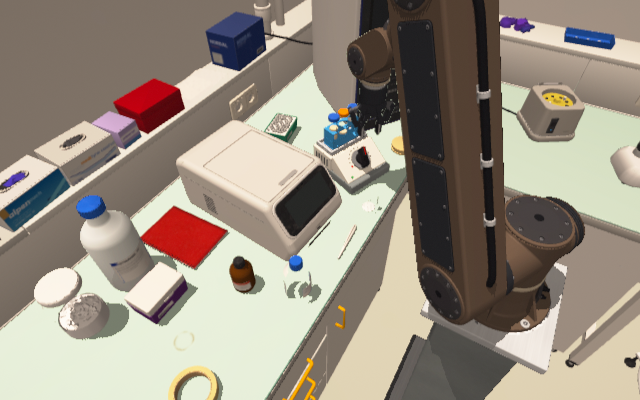

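```bash
python3 - <<'E'
from h import *
w=load("wrist_d1");crop(w["color"],240,110,380,240,5,"pics/c14.png")
E
```

```text
(no output)
```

View pics/c14.png

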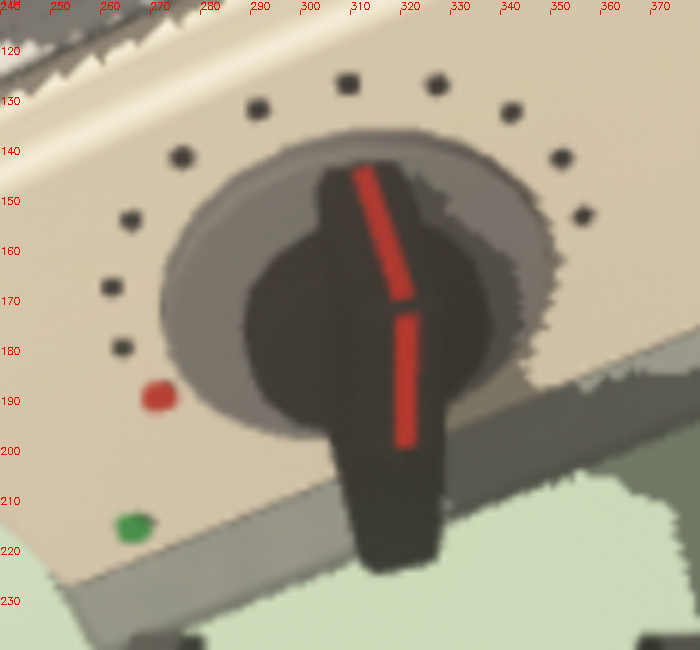

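```bash
cat > fit2.py <<'E'
from fit import *
w1=load("wrist_d1");w4=load("wrist_p4");w=load("wrist_m1")
dots1=np.array([(272,189.2),(264.5,179.5),(262.3,167.2),(266,154),(276.2,141.3),(291.5,131.5),(309.5,126.5),(327.3,126.7),(342.3,132.2),(352.3,141.4),(356.8,153)])
d4={0:(252.3,133.7),5:(278,166.2),10:(254.5,190.3)}
p0=np.load("mix.npy")
def res2(q):
    p=p0.copy();p[4:7]=q[:3];p[2]=q[3];p[1]=q[4]
    rim,d,dc,n,u,l=model(p);r=[]
    for k in range(11): r+=list(wproj(w,w,d[k])-dots[k])+list(wproj(w1,w1,d[k])-dots1[k])
    for k in d4: r+=list(wproj(w4,w4,d[k])-d4[k])
    return np.array(r)
if __name__=="__main__":
    g=least_squares(res2,[*p0[4:7],p0[2],p0[1]],loss="soft_l1");print(g.x,np.abs(res2(g.x)).mean())
    p=p0.copy();p[4:7]=g.x[:3];p[2]=g.x[3];p[1]=g.x[4];np.save("dial.npy",p)
    rim,d,dc,n,u,l=model(p);print("dc",dc,"n",n)
    for k in (6,):
        th=np.radians(20*k-100);e=np.cos(th)*u-np.sin(th)*l
        print([wproj(w1,w1,dc+.04*n+r*e).round(1) for r in (.031,0,-.031)],wproj(w1,w1,dc+.018*n+.031*e))
    for h in (.03,.04,.045,.05): print(h,dc+h*n)
    J=g.jac;print("sd",np.sqrt(np.diag(np.linalg.inv(J.T@J)))*.4)
E
python3 fit2.py
```

```text
[-0.0427  0.0702  0.0403 -0.3603 -0.2151] 0.15874809825918645
dc [ 0.504  -0.2     0.0702] n [-0.5368  0.2022  0.8192]
[array([321.2, 171.3]), array([321.1, 201.3]), array([321. , 225.7])] [314.4842 150.8414]
0.03 [ 0.4879 -0.194   0.0947]
0.04 [ 0.4825 -0.1919  0.1029]
0.045 [ 0.4798 -0.1909  0.107 ]
0.05 [ 0.4771 -0.1899  0.1111]
sd [0.0001 0.0006 0.0001 0.0024 0.0001]
```

>>> play_rows(
  plan=[
    [[2,-1,-10],-0.01],
    [[4,-1,-25],-0.01],
    [[5,-1,-42],-0.01],
    [[5,-1,-58],-0.01],
    [[5,-1,-72],-0.01],
    [[5,-1,-82],-0.01],
    [[5,-1,-88],-0.01],
    [[5,-1,-90],-0.01],
    [[5,-1,-90],-0.01],
  ],
)

```text
clock: 14.63
tcp_pos: [0.4851, -0.1927, 0.2655]
ee_rot: [-0.0, 0.925, -0.379, -0.001]
wrist_force: [-0.6, 0.2, 0.4]
finger_gap: 0.0431
```

```bash
python3 grab.py d2 wrist scene; python3 -c "
from h import *
s=load('scene_d2');crop(s['color'],310,80,420,200,5,'pics/c15.png')"
```

```text
{'clock': 14.6333, 'joint_pos': array([-0.5048,  0.5408,  1.9467,  0.0009,  0.6563,  1.8423]), 'tcp_pos': array([ 0.4851, -0.1927,  0.2655]), 'ee_rot': array([-0.0004,  0.9255, -0.3788, -0.0011]), 'wrist_force': array([-0.6046,  0.1816,  0.3733]), 'finger_gap': 0.043130633611969324}
```

View pics/wrist_d2.png

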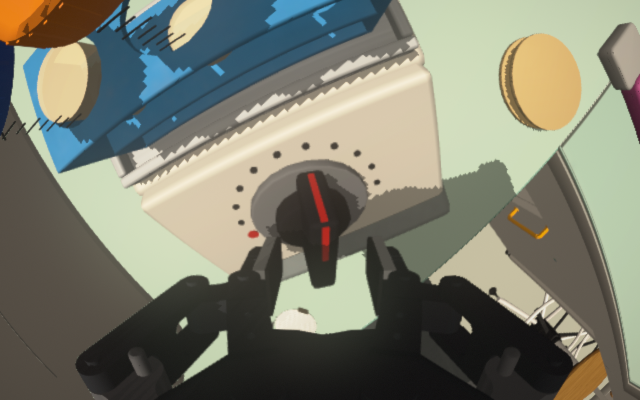

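View pics/c15.png

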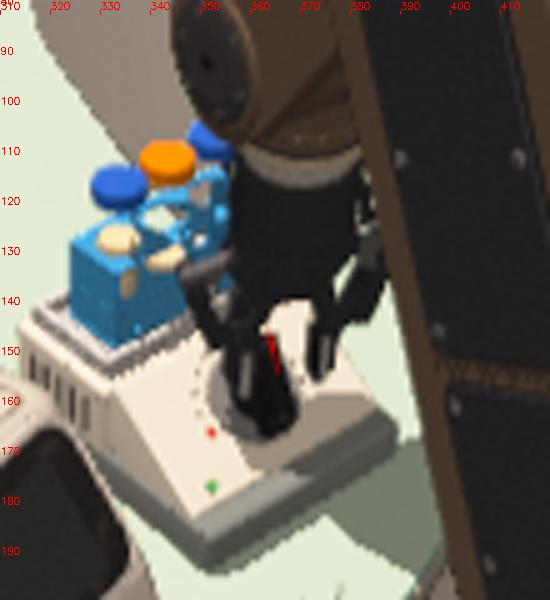

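```bash
python3 - <<'E'
from fit import *
w=load("wrist_d2");p=np.load("dial.npy");rim,d,dc,n,u,l=model(p);Rm,t=wpose(w)
th=np.radians(20);e=np.cos(th)*u-np.sin(th)*l
print("bar top +end,c,-end",[wproj(w,w,dc+.04*n+r*e).round(1) for r in (.031,0,-.031)])
for z in (.155,.16,.173):
    print(z,[wproj(w,w,Rm@np.array([x,y,z])+t).round(1) for x in (.011,0,-.011) for y in (-.0215,.0215)])
E
```

```text
bar top +end,c,-end [array([326. , 226.4]), array([325.6, 264.1]), array([325.3, 290.4])]
0.155 [array([274.7, 246. ]), array([371.2, 245.9]), array([276.2, 267.5]), array([369.8, 267.5]), array([277.7, 287.6]), array([368.3, 287.6])]
0.16 [array([276.2, 241.4]), array([369.7, 241.4]), array([277.6, 262.5]), array([368.4, 262.5]), array([279. , 282.2]), array([367. , 282.2])]
0.173 [array([279.9, 230.9]), array([366.1, 230.8]), array([281. , 250.7]), array([365. , 250.7]), array([282.2, 269.4]), array([363.9, 269.4])]
```

>>> play_rows(
  plan=[
    [[0,0,-4],0],
    [[0,0,-7],0],
    [[0,0,-7],0],
    [[0,0,-7],0],
  ],
)

```text
clock: 15.07
tcp_pos: [0.4851, -0.1927, 0.2593]
ee_rot: [-0.0, 0.925, -0.379, -0.0]
wrist_force: [1.1, 0.6, -0.5]
finger_gap: 0.0428
```

>>> play_rows(
  plan=[
    [[0,0,0],0],
    [[0,0,0],0],
    [[0,0,0],0],
    [[0,0,0],0],
    [[0,0,0],0],
    [[0,0,0],0],
    [[0,0,0],0],
  ],
  fingers=1,
  newtons=20,
)

```text
clock: 15.65
tcp_pos: [0.4857, -0.1921, 0.2596]
ee_rot: [-0.001, 0.925, -0.379, 0.0]
wrist_force: [5.8, 8.8, 1.1]
finger_gap: 0.0162
```

```bash
python3 grab.py d3 wrist scene; python3 -c "
from h import *
s=load('scene_d3');crop(s['color'],310,80,420,200,5,'pics/c15.png')"
```

```text
{'clock': 15.65, 'joint_pos': array([-0.5034,  0.5507,  1.9504,  0.003 ,  0.6399,  1.8421]), 'tcp_pos': array([ 0.4857, -0.1921,  0.2596]), 'ee_rot': array([-0.0009,  0.9254, -0.3789,  0.0004]), 'wrist_force': array([5.8079, 8.7852, 1.1237]), 'finger_gap': 0.016248238001427072}
```

View pics/wrist_d3.png

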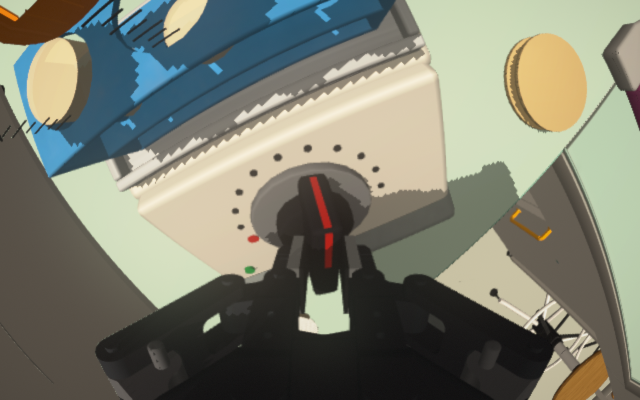

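>>> play_rows(
  plan=[
    [[0,1,0],0.04],
    [[0,1,0],0.1],
    [[0,1,0],0.17],
    [[0,1,0],0.24],
    [[0,1,0],0.31],
    [[0,1,0],0.38],
    [[0,1,0],0.45],
    [[0,1,1],0.52],
    [[0,1,1],0.59],
    [[0,1,1],0.66],
    [[0,1,1],0.73],
    [[0,1,1],0.8],
    [[0,1,2],0.87],
    [[0,1,2],0.93],
    [[0,1,2],0.97],
    [[0,1,2],1.0],
  ],
)

```text
clock: 17.08
tcp_pos: [0.4841, -0.1935, 0.2621]
ee_rot: [0.0, 0.994, 0.112, -0.002]
wrist_force: [-23.8, -29.5, 9.7]
finger_gap: 0.0135
```

```bash
python3 grab.py d4 wrist scene; python3 -c "
from h import *
s=load('scene_d4');crop(s['color'],310,80,420,200,5,'pics/c15.png')"
```

```text
{'clock': 17.0833, 'joint_pos': array([-0.5065,  0.5459,  1.9504, -0.0049,  0.6478,  0.8434]), 'tcp_pos': array([ 0.4841, -0.1935,  0.2621]), 'ee_rot': array([ 0.0005,  0.9937,  0.1122, -0.0019]), 'wrist_force': array([-23.8472, -29.5149,   9.6925]), 'finger_gap': 0.01350855446297314}
```

View pics/wrist_d4.png

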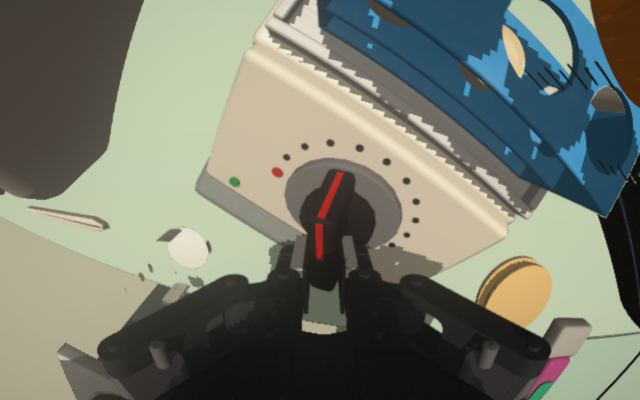

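View pics/c15.png

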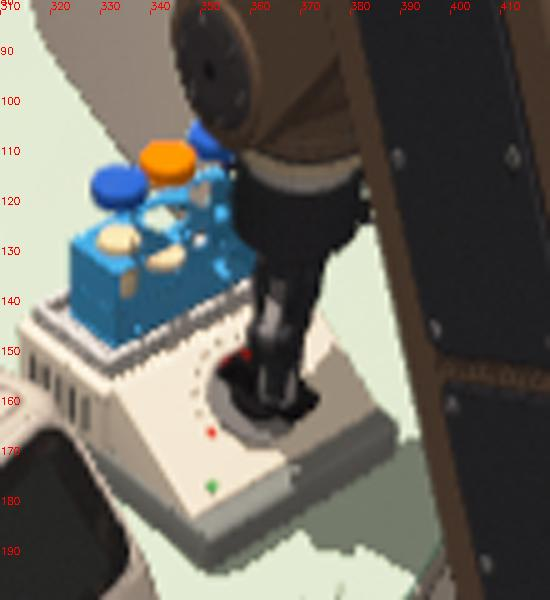

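>>> play_rows(
  plan=[
    [[0,0,0],0.03],
    [[0,0,0],0.08],
    [[0,0,1],0.15],
    [[0,0,1],0.22],
    [[0,0,1],0.29],
    [[0,0,1],0.36],
    [[0,0,1],0.42],
    [[0,0,1],0.45],
  ],
)

```text
clock: 17.85
tcp_pos: [0.4839, -0.1951, 0.2646]
ee_rot: [0.003, 0.943, 0.332, -0.001]
wrist_force: [-11.0, -14.2, 16.2]
finger_gap: 0.0136
```

>>> play_rows(
  plan=[
    [[0,0,0],0.03],
    [[0,0,0],0.08],
    [[0,0,1],0.15],
    [[0,0,1],0.22],
    [[0,0,1],0.29],
    [[0,0,1],0.36],
    [[0,0,1],0.38],
  ],
)

```text
clock: 18.43
tcp_pos: [0.4842, -0.195, 0.2679]
ee_rot: [0.004, 0.863, 0.506, 0.0]
wrist_force: [-5.6, 5.3, 29.0]
finger_gap: 0.014
```

```bash
python3 grab.py d5 wrist scene; python3 -c "
from h import *
s=load('scene_d5');crop(s['color'],310,80,420,200,5,'pics/c15.png')"
```

```text
{'clock': 18.4333, 'joint_pos': array([-0.5088,  0.5362,  1.947 , -0.0066,  0.6505,  0.0069]), 'tcp_pos': array([ 0.4842, -0.195 ,  0.2679]), 'ee_rot': array([0.0045, 0.8627, 0.5057, 0.0003]), 'wrist_force': array([-5.6346,  5.3492, 29.0223]), 'finger_gap': 0.01395769763322395}
```

View pics/wrist_d5.png

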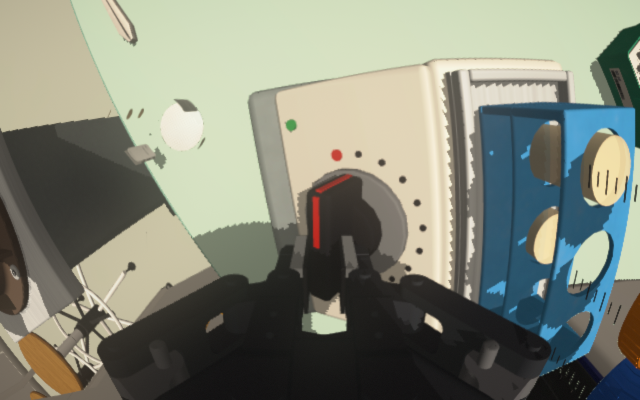

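View pics/c15.png

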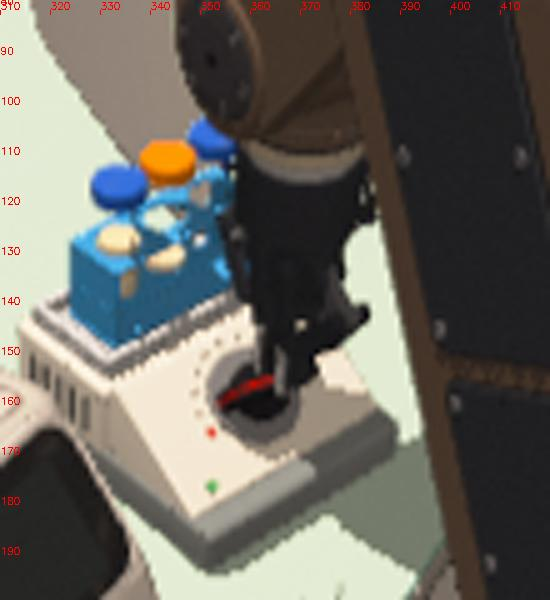

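>>> play_rows(
  plan=[
    [[0,0,0],0.03],
    [[0,0,0],0.08],
    [[0,0,0],0.14],
    [[0,0,0],0.2],
    [[0,0,0],0.26],
    [[0,0,0],0.32],
    [[0,0,0],0.36],
    [[0,0,0],0.36],
  ],
)

```text
clock: 19.2
tcp_pos: [0.484, -0.1948, 0.2701]
ee_rot: [0.005, 0.758, 0.652, 0.001]
wrist_force: [-7.6, 4.2, 29.5]
finger_gap: 0.0138
```

```bash
python3 grab.py d6 wrist scene; python3 -c "
from h import *
s=load('wrist_d6');crop(s['color'],250,130,430,290,4,'pics/c15.png')
from fit import *
w=load('wrist_d6');p=np.load('dial.npy');rim,d,dc,n,u,l=model(p)
for k in (0,1,2):
    th=np.radians(20*k-100);e=np.cos(th)*u-np.sin(th)*l
    print(k,[wproj(w,w,dc+h*n+r*e).round(1) for h,r in ((.018,.031),(.04,.031),(.04,0.02),(.04,0))])
print([wproj(w,w,q).round(1) for q in d])
"
```

```text
{'clock': 19.2, 'joint_pos': array([-0.5092,  0.5321,  1.9467, -0.0016,  0.6521, -0.3568]), 'tcp_pos': array([ 0.484 , -0.1948,  0.2701]), 'ee_rot': array([0.0052, 0.7584, 0.6517, 0.0014]), 'wrist_force': array([-7.646 ,  4.1888, 29.4593]), 'finger_gap': 0.013788448997588996}
0 [array([345.3, 184.3]), array([321.8, 188. ]), array([320.4, 211.1]), array([317.9, 250.9])]
1 [array([363. , 190.7]), array([341.2, 195.3]), array([332.5, 216.2]), array([317.9, 250.9])]
2 [array([378.7, 204. ]), array([358.6, 210.6]), array([343.1, 226. ]), array([317.9, 250.9])]
[array([362. , 165.8]), array([383.9, 172.8]), array([403.2, 188.3]), array([416.7, 210.6]), array([421.8, 235.9]), array([418.1, 260.1]), array([406.6, 279.6]), array([389.6, 292. ]), array([369.9, 296.7]), array([350.1, 293.8]), array([332. , 284.3])]
```

View pics/c15.png

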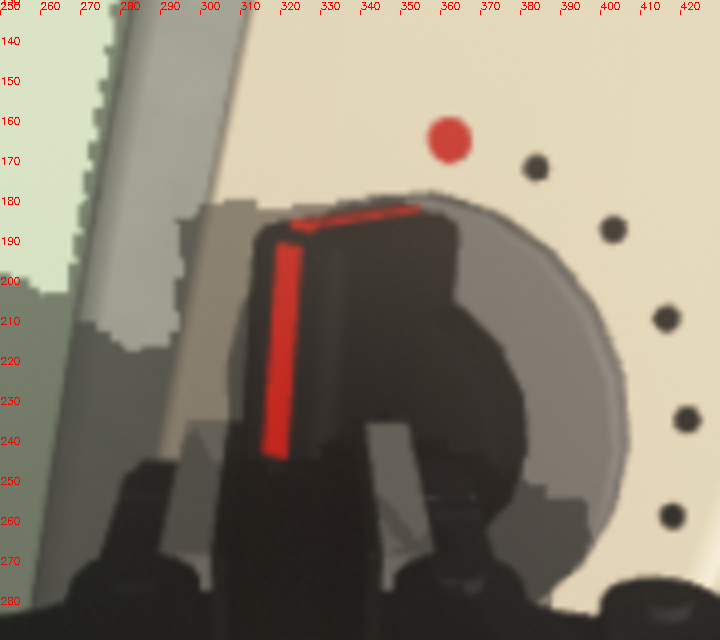

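>>> play_rows(
  plan=[
    [[0,0,0],0.03],
    [[0,0,0],0.06],
    [[0,0,0],0.08],
    [[0,0,0],0.08],
  ],
)

```text
clock: 19.63
tcp_pos: [0.4837, -0.1948, 0.271]
ee_rot: [0.005, 0.733, 0.681, 0.002]
wrist_force: [-4.3, 3.0, 12.6]
finger_gap: 0.0135
```

```bash
python3 grab.py d7 wrist; python3 -c "
from h import *
from cell import status
print(status.read_state()['torque'])
s=load('wrist_d7');crop(s['color'],250,130,430,290,4,'pics/c16.png')
"
```

```text
{'clock': 19.6333, 'joint_pos': array([-0.5095,  0.5303,  1.9467,  0.0003,  0.6535, -0.4363]), 'tcp_pos': array([ 0.4837, -0.1948,  0.271 ]), 'ee_rot': array([0.0052, 0.7326, 0.6807, 0.0018]), 'wrist_force': array([-4.2896,  2.9675, 12.5546]), 'finger_gap': 0.013544347563737558}
[ 0.3303  0.612  -0.5062]
```

View pics/c16.png

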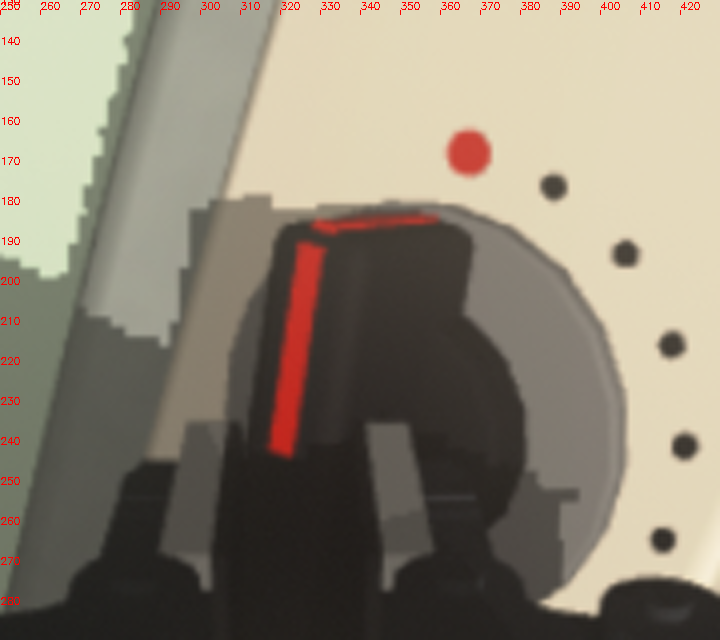

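>>> play_rows(
  plan=[
    [[0,0,0],-0.03],
    [[0,0,0],-0.08],
    [[0,0,-1],-0.14],
    [[0,0,-1],-0.2],
    [[0,0,-2],-0.26],
    [[0,0,-2],-0.32],
    [[0,0,-3],-0.38],
    [[0,0,-3],-0.44],
    [[0,0,-4],-0.5],
    [[0,0,-4],-0.52],
  ],
)

```text
clock: 20.52
tcp_pos: [0.4834, -0.1939, 0.2695]
ee_rot: [0.006, 0.884, 0.468, 0.001]
wrist_force: [-8.2, 11.3, 35.5]
finger_gap: 0.0134
```

>>> play_rows(
  plan=[
    [[0,0,0],-0.03],
    [[0,0,0],-0.08],
    [[0,0,-1],-0.14],
    [[0,0,-1],-0.2],
    [[0,0,-2],-0.26],
    [[0,0,-3],-0.32],
    [[0,0,-4],-0.38],
    [[0,0,-5],-0.44],
    [[0,0,-5],-0.5],
    [[0,0,-5],-0.52],
  ],
)

```text
clock: 21.35
tcp_pos: [0.4826, -0.1931, 0.2672]
ee_rot: [0.006, 0.975, 0.223, -0.001]
wrist_force: [-15.2, 11.2, 40.2]
finger_gap: 0.0138
```

```bash
python3 grab.py e1 wrist scene; python3 -c "
from h import *
s=load('wrist_e1');crop(s['color'],250,130,430,290,4,'pics/c17.png')
from fit import *
w=load('wrist_e1');p=np.load('dial.npy');rim,d,dc,n,u,l=model(p)
for k in (2,3,4,5):
    th=np.radians(20*k-100);e=np.cos(th)*u-np.sin(th)*l
    print(k,[wproj(w,w,dc+h*n+r*e).round(1) for h,r in ((.018,.031),(.04,.031),(.04,0.02),(.04,0))])
print([wproj(w,w,q).round(1) for q in d])
"
```

```text
{'clock': 21.35, 'joint_pos': array([-0.5063,  0.5354,  1.9522, -0.0152,  0.6477,  0.6264]), 'tcp_pos': array([ 0.4826, -0.1931,  0.2672]), 'ee_rot': array([ 0.0055,  0.9748,  0.2232, -0.0007]), 'wrist_force': array([-15.2046,  11.2365,  40.2219]), 'finger_gap': 0.013769275038682307}
2 [array([317.9, 177.6]), array([296.1, 206.9]), array([304.7, 226.2]), array([318.6, 256.9])]
3 [array([339. , 180.6]), array([318.9, 211.3]), array([318.7, 229.3]), array([318.6, 256.9])]
4 [array([360.4, 190.1]), array([342.7, 222.3]), array([333.2, 236.1]), array([318.6, 256.9])]
5 [array([378.4, 204.7]), array([363. , 238.2]), array([345.6, 245.6]), array([318.6, 256.9])]
[array([291.9, 160.6]), array([305.9, 148.1]), array([327.4, 142. ]), array([353.7, 144.4]), array([380.4, 155.8]), array([402.3, 174.2]), array([415.5, 196. ]), array([418.8, 217.2]), array([413.1, 234.6]), array([400.5, 246.8]), array([383.4, 253.2])]
```

View pics/c17.png

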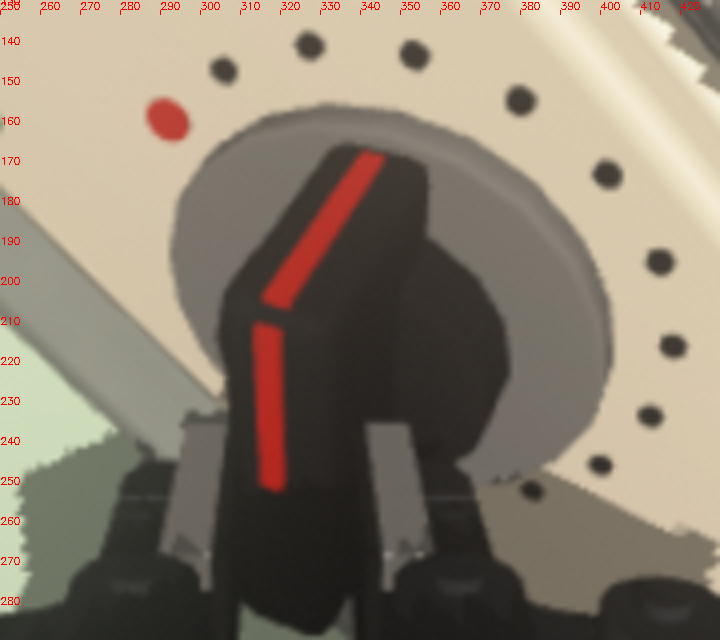

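>>> play_rows(
  plan=[
    [[0,0,1],-0.03],
    [[0,0,1],-0.08],
    [[0,0,0],-0.14],
    [[0,0,0],-0.2],
    [[0,0,0],-0.26],
    [[0,0,0],-0.32],
    [[0,0,0],-0.38],
    [[0,0,0],-0.4],
    [[0,0,0],-0.4],
  ],
)

```text
clock: 22.2
tcp_pos: [0.4813, -0.1919, 0.2678]
ee_rot: [0.004, 1.0, 0.026, -0.004]
wrist_force: [-11.5, 10.7, 18.9]
finger_gap: 0.0139
```

```bash
python3 grab.py e2 wrist scene; python3 -c "
from h import *
s=load('wrist_e2');crop(s['color'],250,130,430,290,4,'pics/c18.png')
from fit import *
w=load('wrist_e2');p=np.load('dial.npy');rim,d,dc,n,u,l=model(p)
for k in (3,4,5):
    th=np.radians(20*k-100);e=np.cos(th)*u-np.sin(th)*l
    print(k,[wproj(w,w,dc+h*n+r*e).round(1) for h,r in ((.018,.031),(.04,.031),(.04,0.02),(.04,0))])
print([wproj(w,w,q).round(1) for q in d])
"
```

```text
{'clock': 22.2, 'joint_pos': array([-0.5053,  0.5336,  1.9539, -0.017 ,  0.6571,  1.0278]), 'tcp_pos': array([ 0.4813, -0.1919,  0.2678]), 'ee_rot': array([ 0.0037,  0.9997,  0.0256, -0.0039]), 'wrist_force': array([-11.4878,  10.7125,  18.8705]), 'finger_gap': 0.013899433981838415}
3 [array([309.5, 175.4]), array([295.9, 212.3]), array([305.9, 228.5]), array([321.6, 253.6])]
4 [array([332.3, 176.1]), array([321., 214.]), array([321.2, 229.8]), array([321.6, 253.6])]
5 [array([355.4, 182.9]), array([346.7, 221.5]), array([336.7, 234.3]), array([321.6, 253.6])]
[array([269.4, 173.5]), array([274.7, 157.3]), array([289.1, 143.8]), array([312. , 135.8]), array([340.4, 135.6]), array([369.2, 144. ]), array([392.5, 159.3]), array([406.6, 178.1]), array([410.6, 196.8]), array([405.5, 213. ]), array([393.4, 225.2])]
```

View pics/c18.png

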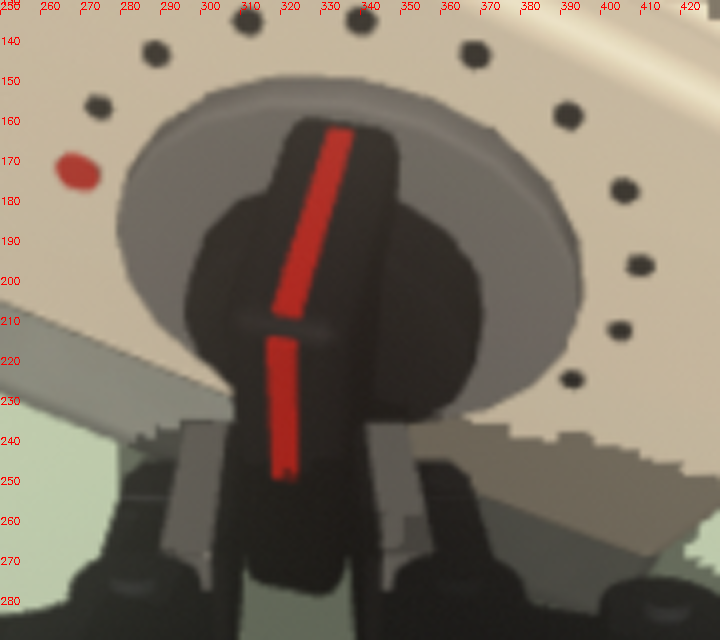

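>>> play_rows(
  plan=[
    [[0,0,0],0],
    [[0,0,0],0],
    [[0,0,0],0],
    [[0,0,0],0],
    [[0,0,0],0],
    [[0,0,0],0],
  ],
  fingers=0,
)

```text
clock: 22.8
tcp_pos: [0.4814, -0.1921, 0.2677]
ee_rot: [0.004, 1.0, 0.026, -0.004]
wrist_force: [0.5, 0.2, 0.5]
finger_gap: 0.0425
```

>>> play_rows(
  plan=[
    [[0,0,5],0],
    [[0,0,15],0],
    [[0,0,30],0],
    [[0,0,50],0],
    [[0,0,75],0],
    [[0,0,95],0],
    [[0,0,105],0],
    [[0,0,110],0],
    [[0,0,110],0],
  ],
)

```text
clock: 23.55
tcp_pos: [0.4813, -0.192, 0.3785]
ee_rot: [0.004, 1.0, 0.026, -0.003]
wrist_force: [-0.6, 0.3, -0.7]
finger_gap: 0.0427
```

```bash
python3 grab.py f1 wrist scene top; python3 -c "
from h import *
s=load('wrist_f1');crop(s['color'],230,60,400,230,4,'pics/c19.png')
s=load('scene_f1');crop(s['color'],300,90,420,210,5,'pics/c20.png')
from fit import *
w=load('wrist_f1');p=np.load('dial.npy');rim,d,dc,n,u,l=model(p)
for k in (3,4,5):
    th=np.radians(20*k-100);e=np.cos(th)*u-np.sin(th)*l
    print(k,[wproj(w,w,dc+h*n+r*e).round(1) for h,r in ((.018,.031),(.04,.031),(.04,0.0),(.04,-.031))])
"
```

```text
{'clock': 23.55, 'joint_pos': array([-0.5054,  0.3717,  1.8493, -0.0131,  0.9219,  1.0209]), 'tcp_pos': array([ 0.4813, -0.192 ,  0.3785]), 'ee_rot': array([ 0.0042,  0.9996,  0.0262, -0.0032]), 'wrist_force': array([-0.629 ,  0.2861, -0.7057]), 'finger_gap': 0.04267524001826719}
3 [array([314.4, 146.8]), array([307.3, 164.8]), array([321.2, 192.9]), array([333.1, 216.8])]
4 [array([327.3, 146.9]), array([320.9, 165.1]), array([321.2, 192.9]), array([321.5, 216. ])]
5 [array([340.3, 150.6]), array([334.8, 169.1]), array([321.2, 192.9]), array([310. , 212.7])]
```

View pics/c19.png

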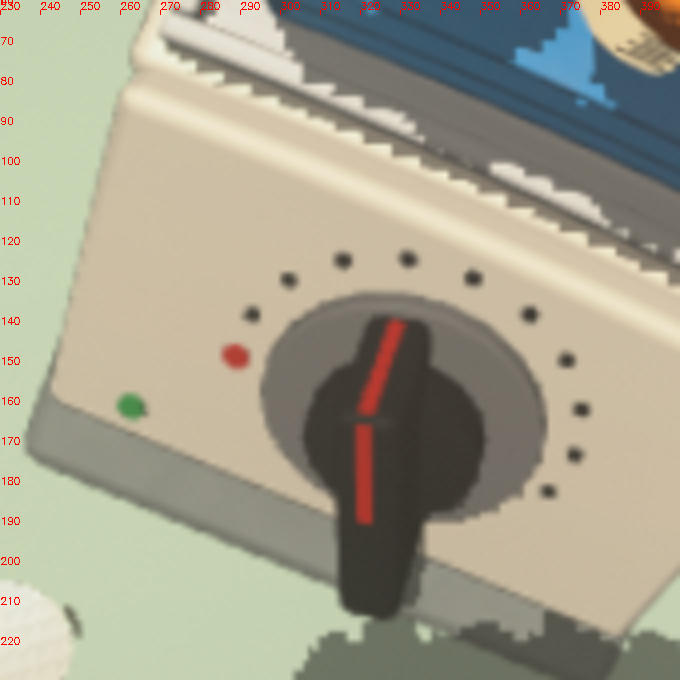

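View pics/c20.png

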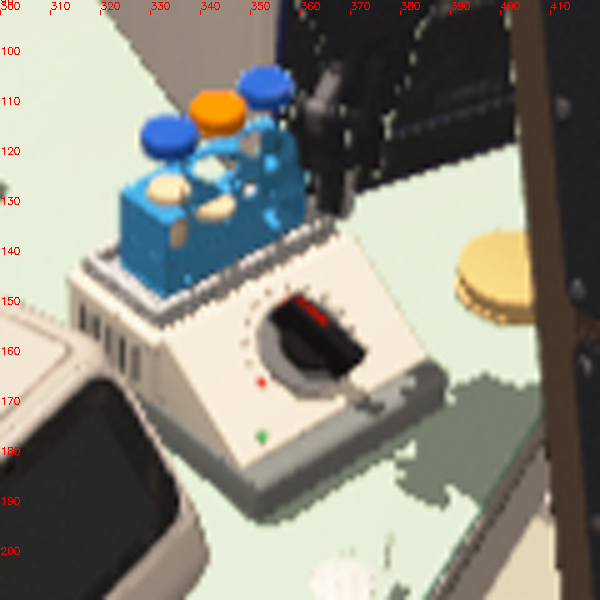

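View pics/wrist_f1.png

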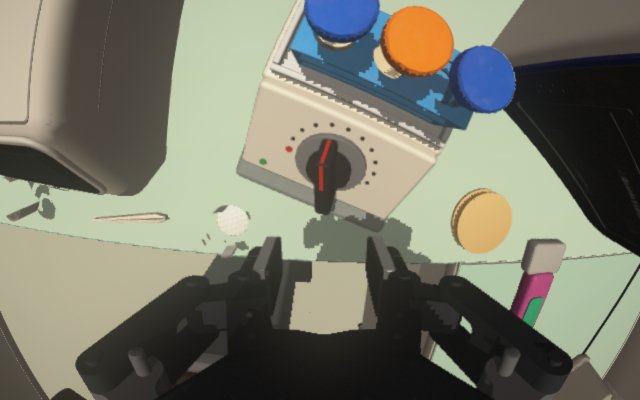

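View pics/scene_f1.png

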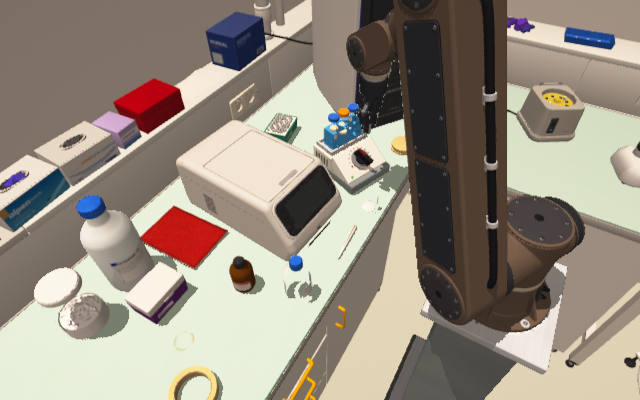

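```bash
python3 -c "
from cell import hand_in
print(hand_in())"
```

```text
the job is handed in; nothing more can be done
None
```

The rack is standing in the mixer's tray and the dial is four clicks clockwise from its stop. The job was handed in at about 23.7 s, and `hand_in()` gave no verdict.

- **Rack:** I carried it by its middle tube over the cycler and set it in the tray. Contact with the floor showed as about 10 N upward. I then let go and raised the gripper clear. The picture after release put the rack centre within 1 mm of the fitted tray centre. In two later pictures the tray rim lay about 2.5 mm further back than the fit, so the true offset may be about 2 mm forward. That is still inside the 14 mm limit. In the last scene picture the rack had not moved.
- **Dial to the stop:** The dial started at six clicks. I gripped the bar and wound it anticlockwise until it stopped following the gripper, with about 0.5 N m resisting. The pointer lined up with the red dot.
- **Dial to four clicks:** I turned it clockwise, let go and rose clear. The last wrist picture shows the pointer at the fourth dot after the red one. The bar ends lie within about 2 pixels of the four-click prediction, where one click is about 14 pixels.
- **Force during the turn:** The tool can only turn about the vertical, so the bar pushed up against the fingers. The wrist force reached about 45 N, well under its 120 N limit. I had no way to check the 40 N limit for the arm and gripper body, but the contact was on the finger pads.
- **Everything else:** The bottles, beaker, dishes and forceps looked unmoved in the last pictures. I judged this by eye and did not measure it.

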